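Lay the slab former on its back over the stop

ROBOT

A 6-joint arm with a two-finger parallel gripper is mounted at the origin on a cart in front of the work surface, level with it; the furniture and walls round the work are solid. World frame = base frame: x ahead of the robot, y to its left, z up, the work surface at z = 0. Lengths are in m, angles in rad, forces in N, time in s.
With the tool pointing down it reaches from about 0.4 to 0.925 m from the base axis. Payload 3.4 kg.
Tool frame: the origin (TCP) lies at the very end of the fingers, on their centre line; the grasp point (between the pads) lies 19 mm behind it; z points along the fingers, y is the line along which they close (so a half turn about z gives the same grasp; the last joint's range is limited). The gripper opens to 85 mm and grips with 20 to 120 N. Pads are 22 mm wide; open, the fingers measure 114 mm over their backs; the gripper's body (76 mm by 85 mm) begins 54 mm behind the grasp point. The pads swing forward as they close: fully open they stand 13 mm farther back than shut.
Start: joints at [-1.3, 0.307, 1.506, -0, 1.328, -0.073], TCP at [0.194, -0.541, 0.198] pointing down, gripper open.
Joint ranges: [-3.12, 3.12], [-1.05, 2.28], [0.14, 2.33], [-1.42, 4.57], [0.1, 2.73], [-2.68, 2.68]. Speed limits (rad/s): [2.57, 2.57, 3.14, 3.14, 3.14, 3.14].

INTERFACE

Orientations are given as a unit quaternion [x, y, z, w].
In Python, from cell import r gives the robot as it stands. The module is installed in compiled form; this text tells all that it offers.
- The arm moves only by the tool jog_arm, never from a script. Its argument "motion" is one flat list of numbers, 7 for each row, row after row: the turn, a rotation vector about the tool's x, y, z in rad, then the shift along the tool's x, y, z in cm, then the closure, from 0 (fully open) to 1 (shut). A call has 1 to 20 rows; each row shifts and turns the commanded pose from where the row before left it, along the tool's axes as they then stand; what a row does not reach is not made up. A row lasts 1/8 s, in which the tool goes at most 62.5 mm and 10.7 degrees, less where a joint would pass 70% of its speed; a pose out of reach is approached as far as the arm can. A call is refused whole if a number of a shift passes 6.25 or a number of a turn 0.188, either way. A call with a gripper value outside its range is refused whole. The fingers move at their own pace and stop on an object; "newtons" is the grip in N (left out, the last holds). Time passes only in rows, so rows that do not move let the fingers close. It gives the time, the measured TCP pose, the force, the opening and the grip force at its end, in the units of the state.
- r.get_state(): the state, without advancing time (a new reading comes with each control period).
- r.grab_frame(name): name is "scene" or "top" or "wrist"; returns a dict with "pixels" (420x560x3 uint8, blue, green, red), "fx", "fy", "cx", "cy" (pixels), "dist" ([k1, k2, p1, p2, k3] as OpenCV has them; the pictures are not rectified), "R" (3x3) and "t" (3): a world point X has camera coordinates R X + t. Camera axes: x right, y down, z forward; pixel columns grow to the right and rows downward; lengths in m; the calibration is good to about 2 mm. A picture is of the moment at which its call begins. There is no depth.
- r.hand_in(): hands the job in; it is judged then, once.
The state is a dict: "time_s": time; "joints": joint angles; "joint_vel": joint speeds; "effort": joint torques, N m; "eef_pos": TCP position; "orientation": TCP orientation; "wrist_force": force on the tool from outside, world axes, zero at the start; "moment": the same for the moment, N m; "opening": finger opening in m; "gripper_force": force on a finger pad.
Only numpy, scipy, OpenCV 4.12 (cv2) and the standard library are available. Lean on these libraries where they do the work, as an engineer would, in place of code of your own. Each camera call takes 0.05 s, during which the arm holds its last target. There are 200 camera calls.

TASK

Without gripping or lifting it, slide the standing L-shaped slab former along the plywood board until it stands squarely against the thin metal stop strip. Then tip it over the strip with your fingers so that it comes down gently on its back, lying squarely across the metal strip and the black rubber rest with its foot sticking up; it must be eased all the way down, not allowed to fall. Leave the jar, the mug and the wooden stamp where they are.

Things in the scene. Friction and masses are not known exactly. Their poses are not given: they have to be found in the camera images.
- tip_board: Fixed plywood board on the table, 310 x 150 x 8 mm. Origin at table height under the middle of the stop strip's near face; +x is the way the former is slid and tipped (away from the robot, within 20 degrees), +y left, +z up. The board spans x -130 to +180 mm. Fixed on it: the stop strip, and a black rubber rest bar at x 110 to 140 mm, 130 mm long, 3 mm high, its top 11 mm above the table.
- stop (a point): Middle of the top near edge of the aluminium stop strip, 11 mm above the table (3 mm above the board). The strip is 130 mm long across the board and 10 mm wide (board x 0 to 10 mm).
- former: Loose L-shaped slab former, 0.28 to 0.44 kg. Origin: middle of the bottom edge of the upright's flat back face (towards the strip); +z up the upright, +x out of the back. Wooden upright x -12 to 0, z 0 to 150, 100 mm wide; dark steel foot x -70 to -12, z 0 to 18 mm. Starts upright, 15 to 35 mm short of the strip, turned up to 9 degrees. Lying, +x points down, +z along the board's +x.
- former_corner (a point): Middle of the inside corner of upright and foot, at former x -12, z 18 mm. Near each side (y +-45) a 6 mm brace runs from (x -10, z 62) to (x -56, z 16), leaving 84 mm clear between. A finger kept snug in this corner first pushes the upright over, then holds back the foot (best near its outer end, where the bottom edge slips back least), so the former is let down and cannot fall.
- former_top (a point): Middle of the upright's top edge on the back face, 150 mm from the former's origin along its +z. The centre of mass is about 27 mm behind the back face and 35 mm up, so the former goes over by itself once tipped about 37 degrees.
- slip_jar: Bystander: white jar with black lid, 66 mm across, 94 mm tall, standing left of the board; origin at its underside.
- clay_mug: Bystander: brown clay mug, 83 x 113 x 94 mm with handle, standing right of the board; origin at its underside.
- wood_stamp: Bystander: small turned wooden stamp, 26 mm across, 50 mm tall, standing left of the near part of the board; origin at its underside.
Things that resemble listed ones, but are neither listed nor needed, are in the scene too. What is shaped like the former but green or orange is not meant.

How it is judged:
By the outcome, as a careful person would: the job done as asked, in the order asked, and still so for the second after the job is handed in, with the robot touching nothing.
It also fails if it takes over 67 s, if anything falls off the work surface, if the arm or the gripper's body presses on something with over 40 N, if the wrist force passes 120 N, or if a joint passes its speed limit or range.

## Working session

There is one attempt and no reset: what is moved stays moved. The work goes in short steps, Python scripts to look and compute and a tool call to move; the robot and the scene stay as the last step left them, time stands still between calls to the robot, and variables do not carry over. Pictures are saved under pics/ and viewed, at most 10 in all, crops included, and the job is handed in when it is done.

Besides the shell and the picture viewer there is one more tool, called after "Request:" by a JSON object that holds its "op" and its "data", one argument or row to a line. jog_arm: Moves the arm, as the interface text tells. Its arguments: {"type":"object","properties":{"motion":{"type":"array","items":{"type":"number"}},"newtons":{"type":"number"}},"required":["motion"]}

```bash
mkdir -p pics; ls
python3 - <<'E'
from cell import r
import cv2,numpy as np
s=r.get_state(); print({k:np.round(v,3).tolist() for k,v in s.items()})
fs=[]
for n in("scene","top"):
    f=r.grab_frame(n); cv2.imwrite(f"pics/{n}0.png",f["pixels"]); print(n,np.round(-np.array(f["R"]).T@f["t"],3),np.round(f["R"],2).tolist(),f["fx"],f["dist"])
E
```

```text
pics
{'time_s': 0.0, 'joints': [-1.3, 0.308, 1.508, 0.0, 1.328, -0.073], 'joint_vel': [-0.001, 0.002, -0.0, 0.0, 0.001, 0.0], 'effort': [-0.001, -45.756, -25.192, -0.0, 0.013, 0.0], 'eef_pos': [0.194, -0.541, 0.197], 'orientation': [0.985, 0.171, -0.0, -0.001], 'wrist_force': [0.735, -0.081, 0.769], 'moment': [0.035, 0.047, 0.016], 'gripper_force': 0.0, 'opening': 0.085}
scene [0.149 0.547 0.799] [[-0.71, -0.7, -0.01], [-0.53, 0.54, -0.66], [0.47, -0.47, -0.75]] 468.67420220470524 [-0.10147162  0.          0.          0.          0.        ]
top [0.463 0.157 1.208] [[-0.02, -1.0, 0.01], [-0.99, 0.02, -0.11], [0.11, -0.01, -0.99]] 467.04335475894635 [-0.01830953  0.          0.          0.          0.        ]
```

View pics/scene0.png

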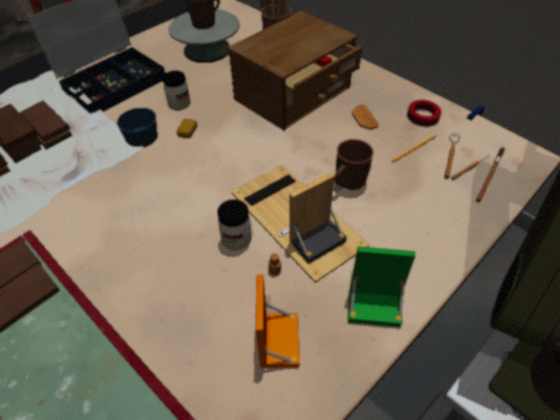

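View pics/top0.png

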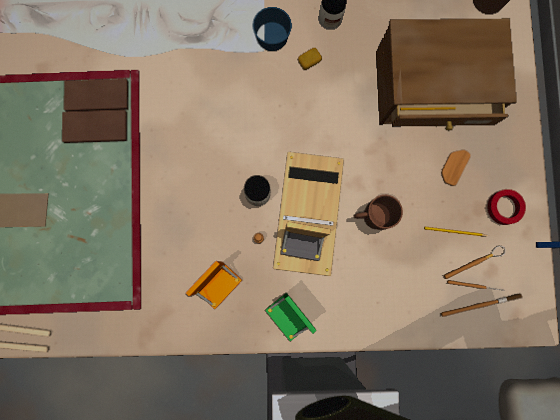

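Candidates for the former are the wood and dark-foot one on the board (scene 318,222; top 303,242), the green one (scene 380,287; top 290,317) and the orange one (scene 275,325; top 214,284). I choose the one on the board. Next I'll check it in a close crop and measure.

```bash
cat > h.py <<'E'
from cell import r
import cv2,numpy as np
def ray(f,px):
    K=np.array([[f["fx"],0,f["cx"]],[0,f["fy"],f["cy"]],[0,0,1.]])
    u=cv2.undistortPoints(np.float64(px).reshape(-1,1,2),K,np.array(f["dist"])).reshape(-1,2)
    R=np.array(f["R"]);d=np.c_[u,np.ones(len(u))]@R
    return -R.T@np.array(f["t"]),d
def onz(f,px,z):
    c,d=ray(f,px); return c+d*((z-c[2])/d[:,2])[:,None]
def proj(f,X):
    K=np.array([[f["fx"],0,f["cx"]],[0,f["fy"],f["cy"]],[0,0,1.]])
    return cv2.projectPoints(np.float64(X).reshape(-1,1,3),cv2.Rodrigues(np.array(f["R"]))[0],np.array(f["t"]),K,np.array(f["dist"]))[0].reshape(-1,2)
E
python3 - <<'E'
from h import *
t=r.grab_frame("top");s=r.grab_frame("scene")
a=cv2.resize(t["pixels"][145:280,265:355],None,fx=4.4,fy=4.4,interpolation=cv2.INTER_CUBIC)
b=cv2.resize(s["pixels"][160:280,225:375],None,fx=2.6,fy=2.6*1.9,interpolation=cv2.INTER_CUBIC)
b=cv2.resize(b,(400,594));a=cv2.resize(a,(396,594))
cv2.imwrite("pics/crop1.png",np.hstack([a,b]))
hsv=cv2.cvtColor(t["pixels"],cv2.COLOR_BGR2HSV)
sub=hsv[145:280,265:355]
def lab(m,name,z):
    n,l,st,c=cv2.connectedComponentsWithStats(m.astype(np.uint8))
    for i in np.argsort(-st[1:,4])[:2]+1:
        ys,xs=np.where(l==i); p=np.c_[xs+265,ys+145].astype(np.float32)
        w=onz(t,p,z)[:,:2].astype(np.float32); (cx,cy),(W,H),an=cv2.minAreaRect(w)
        print(name,st[i,4],p.mean(0).round(1),"world mean",w.mean(0).round(4),"rect",round(cx,4),round(cy,4),round(W,4),round(H,4),round(an,2))
lab((sub[...,2]<45),"dark",.011)
lab((sub[...,1]<50)&(sub[...,2]>130),"strip",.011)
lab((sub[...,1]<90)&(sub[...,2]<110)&(sub[...,2]>45),"foot",.018)
lab((sub[...,1]>95)&(sub[...,2]>150),"board",.008)
for q in [(15,100),(38,73),(38,90),(38,100),(5,5)]: print(q,sub[q[1],q[0]])
E
```

```text
dark 500 [313.4 175.1] world mean [0.7024 0.0383] rect 0.7026 0.0383 0.1266 0.0273 81.66
dark 151 [303.4 237.8] world mean [0.5394 0.0689] rect 0.5397 0.067 0.0875 0.0277 66.98
strip 173 [307.6 219.9] world mean [0.5853 0.0568] rect 0.5853 0.0569 0.1279 0.0093 81.69
foot 662 [301.1 247.7] world mean [0.5136 0.0759] rect 0.5193 0.0736 0.1015 0.0608 79.24
foot 32 [267.3 197.3] world mean [0.6452 0.1595] rect 0.6472 0.1589 0.0081 0.036 62.55
board 4644 [309.7 210.1] world mean [0.6117 0.0502] rect 0.6051 0.0535 0.1487 0.3077 81.67
board 10 [316.8 256. ] world mean [0.4921 0.0355] rect 0.4921 0.0363 0.0077 0.0051 88.81
(15, 100) [ 20 115 201]
(38, 73) [  0   5 187]
(38, 90) [15 12 43]
(38, 100) [160   8  90]
(5, 5) [ 15  63 191]
```

View pics/crop1.png

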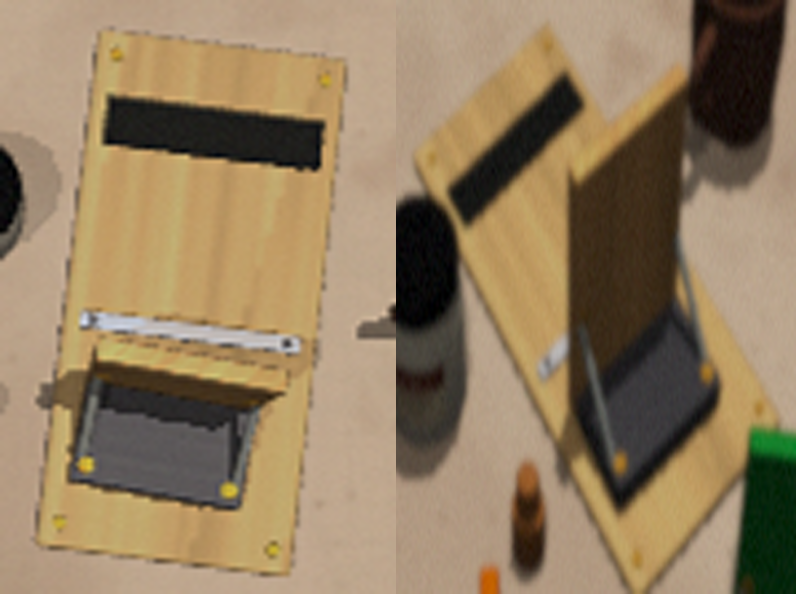

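Crop: the chosen former is wooden with a dark grey foot and two grey braces, standing on the board just before the aluminium strip, with the rubber rest beyond. The top edge of its back runs from crop-left (97,340) to (288,372), and the near edge of its foot from (70,478) to (238,508).

Run:
```python
from h import *
t=r.grab_frame("top")
px=lambda *p:[(265+x/4.4,145+y/4.4) for x,y in p]
A=onz(t,px((97,340),(288,372)),.158); B=onz(t,px((70,478),(238,508)),.026)
yaw=np.radians(-8.4);u=np.array([np.cos(yaw),np.sin(yaw)]);v=np.array([-u[1],u[0]])
st=np.array([.5804,.0576])
for n,P in(("topback",A),("footnear",B)):
    e=P[0,:2]-P[1,:2]; m=P.mean(0)[:2]
    print(n,"len",np.linalg.norm(e).round(4),"yaw",np.degrees(np.arctan2(-e[0],e[1])).round(1),"mid",m.round(4),"board",((m-st)@u).round(4),((m-st)@v).round(4))
p=np.array([.194,-.541]);a=np.radians(19.7);x=np.array([np.cos(a),np.sin(a)]);y=np.array([np.sin(a),-np.cos(a)])
for g in [(.47,.08)]: d=np.array(g)-p;print("shift tool cm",(d@x*100).round(1),(d@y*100).round(1))
```

```text
topback len 0.0994 yaw -10.7 mid [0.5566 0.0668] board -0.0249 0.0056
footnear len 0.0978 yaw -11.3 mid [0.4899 0.0799] board -0.0928 0.0088
shift tool cm 46.9 -49.2
```

Request:
{"op": "jog_arm", "data": {
  "motion": [0,0,0,3.9,-4.1,-0.5,0.55,0,0,0,3.9,-4.1,-0.5,0.55,0,0,0,3.9,-4.1,-0.5,0.55,0,0,0,3.9,-4.1,-0.5,0.55,0,0,0,3.9,-4.1,-0.5,0.55,0,0,0,3.9,-4.1,-0.5,0.55,0,0,0,3.9,-4.1,-0.5,0.55,0,0,0,3.9,-4.1,-0.5,0.55,0,0,0,3.9,-4.1,-0.5,0.55,0,0,0,3.9,-4.1,-0.5,0.55,0,0,0,3.9,-4.1,-0.5,0.55,0,0,0,3.9,-4.1,-0.5,0.55,0,0,-0.18,0,0,0,0.55,0,0,-0.18,0,0,0,0.55,0,0,-0.18,0,0,0,0.55,0,0,-0.18,0,0,0,0.55,0,0,-0.18,0,0,0,0.55,0,0,-0.18,0,0,0,0.55,0,0,-0.18,0,0,0,0.55,0,0,-0.18,0,0,0,0.55],
  "newtons": 20
}}

```text
time_s: 2.75
eef_pos: [0.4684, 0.0796, 0.2582]
orientation: [0.626, 0.78, -0.0, -0.0]
wrist_force: [0.2, 0.8, 0.3]
opening: 0.0385
gripper_force: 0.0
```

Request:
{"op": "jog_arm", "data": {
  "motion": [0,0,-0.166,0,0,0,0.55,0,0,-0.166,0,0,0,0.55,0,0,-0.166,0,0,0,0.55,0,0,-0.166,0,0,0,0.55,0,0,-0.166,0,0,0,0.55,0,0,-0.166,0,0,0,0.55,0,0,-0.166,0,0,0,0.55,0,0,0,-2.5,0.2,0,0.55,0,0,0,-2.5,0.2,0,0.55,0,-0.163,0,0,0,0,0.55,0,-0.163,0,0,0,0,0.55,0,-0.163,0,0,0,0,0.55]
}}

```text
time_s: 4.25
eef_pos: [0.5187, 0.0738, 0.2589]
orientation: [0.095, 0.965, -0.023, 0.244]
wrist_force: [-0.0, -0.8, -0.4]
opening: 0.0383
gripper_force: 0.0
```

```bash
cat >> h.py <<'E'
from scipy.spatial.transform import Rotation as Ro
Y=np.radians(-8.4);U=np.array([np.cos(Y),np.sin(Y),0]);V=np.array([-U[1],U[0],0]);ST=np.array([.5804,.0576,0])
def st():
    s=r.get_state();R=Ro.from_quat(s["orientation"]).as_matrix();p=np.array(s["eef_pos"])
    z=R[:,2];print("t",round(s["time_s"],2),"board pos mm",(np.array([(p-ST)@U,(p-ST)@V,p[2]])*1e3).round(1),"tilt",np.degrees(np.arctan2(z@U,-z[2])).round(1),"yaw_y",np.degrees(np.arctan2(-R[0,1],R[1,1])).round(1),"roll",np.degrees(np.arcsin(R[2,1])).round(1),"F",((np.array([U,V,[0,0,1]]))@s["wrist_force"]).round(1),"q",np.round(s["joints"],2))
    return s,R,p
def need(dx,dy,dz):
    "board-frame mm -> tool-axes cm"
    s,R,p=st();print("tool cm",(R.T@(U*dx+V*dy+np.array([0,0,dz]))/10).round(2))
E
python3 -c "
from h import *
st();F=np.array([np.cos(-.192),np.sin(-.192),0]);need(0,0,-150)
s=r.get_state();d=np.array([.5232,.0733,.258])-s['eef_pos'];print(d*1e3)"
```

```text
t 4.25 board pos mm [-63.4   7.  258.9] tilt 28.3 yaw_y -11.2 roll 0.1 F [ 0.1 -0.8 -0.4] q [ 0.2  -0.03  1.89 -0.25  0.83 -1.05]
t 4.25 board pos mm [-63.4   7.  258.9] tilt 28.3 yaw_y -11.2 roll 0.1 F [ 0.1 -0.8 -0.4] q [ 0.2  -0.03  1.89 -0.25  0.83 -1.05]
tool cm [ 7.12 -0.02 13.2 ]
[ 4.45424382 -0.49057208 -0.89872063]
```

Request:
{"op": "jog_arm", "data": {
  "motion": [0,0,0,1.26,0,2.34,0.55,0,0,0,1.26,0,2.34,0.55,0,0,0,1.26,0,2.34,0.55,0,0,0,1.26,0,2.34,0.55,0,0,0,1.26,0,2.34,0.55,0,0,0,1.26,0,2.34,0.55,0,0,0,1.26,0,2.34,0.55,0,0,0,1.26,0,2.34,0.55,0,0,0,0.1,0,0.18,0.55,0,0,0,0.1,0,0.18,0.55,0,0,0,0.1,0,0.18,0.55,0,0,0,0.1,0,0.18,0.55]
}}

```text
time_s: 5.75
eef_pos: [0.5179, 0.0742, 0.0384]
orientation: [0.095, 0.965, -0.023, 0.242]
wrist_force: [-0.1, -0.2, 0.5]
opening: 0.0384
gripper_force: 0.0
```

```bash
python3 -c "
from h import *
st()
f=r.grab_frame('scene');a=f['pixels'][150:285,235:385];t=r.grab_frame('top')['pixels'][145:280,250:370]
cv2.imwrite('pics/s2.png',np.hstack([cv2.resize(a,(450,405),interpolation=2),cv2.resize(t,(350,405),interpolation=2)]))"
```

```text
t 5.75 board pos mm [-64.2   7.3  38.4] tilt 28.1 yaw_y -11.2 roll 0.0 F [-0.1 -0.2  0.5] q [ 0.2   0.33  2.23 -1.    0.22 -0.23]
```

View pics/s2.png

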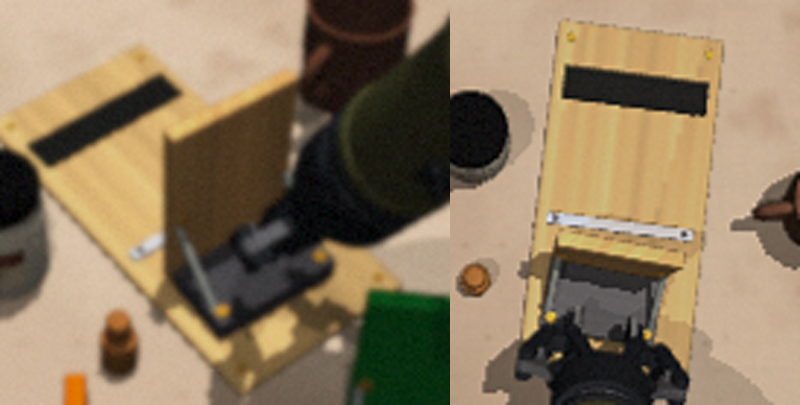

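The picture shows both fingertips just above the dark foot, between the braces and clear of the upright. The top view agrees: tips near (610,315), strip near (620,226). Next comes the slide.

Request:
{"op": "jog_arm", "data": {
  "motion": [0,0,0,-0.24,0.015,0.185,0.55,0,0,0,-0.24,0.015,0.185,0.55,0,0,0,-0.24,0.015,0.185,0.55,0,0,0,-0.24,0.015,0.185,0.55,0,0,0,-0.24,0.015,0.185,0.55,0,0,0,-0.176,0.01,0.094,0.55,0,0,0,-0.176,0.01,0.094,0.55,0,0,0,-0.176,0.01,0.094,0.55,0,0,0,-0.176,0.01,0.094,0.55,0,0,0,-0.176,0.01,0.094,0.55,0,0,0,-0.176,0.01,0.094,0.55,0,0,0,-0.176,0.01,0.094,0.55,0,0,0,-0.176,0.01,0.094,0.55]
}}

```text
time_s: 7.48
eef_pos: [0.548, 0.0695, 0.0349]
orientation: [0.095, 0.966, -0.024, 0.241]
wrist_force: [-0.7, -0.0, 0.2]
opening: 0.0387
gripper_force: 0.0
```

```bash
python3 -c "
from h import *
need(10,0,0)"
```

```text
t 7.47 board pos mm [-33.8   7.   34.9] tilt 28.0 yaw_y -11.2 roll -0.0 F [-0.7 -0.1  0.2] q [ 0.17  0.36  2.18 -0.88  0.22 -0.37]
tool cm [-0.88  0.05  0.47]
```

Request:
{"op": "jog_arm", "data": {
  "motion": [-0.003,0,-0.005,-0.13,0.01,0.07,0.55,-0.003,0,-0.005,-0.13,0.01,0.07,0.55,-0.003,0,-0.005,-0.13,0.01,0.07,0.55,-0.003,0,-0.005,-0.13,0.005,0.07,0.55,-0.003,0,-0.005,-0.13,0.005,0.07,0.55,-0.003,0,-0.005,-0.13,0,0.07,0.55,-0.003,0,-0.005,-0.13,0,0.07,0.55,-0.003,0,-0.005,-0.13,0,0.07,0.55,0,0,0,-0.07,0,0.04,0.55,0,0,0,-0.07,0,0.04,0.55,0,0,0,-0.07,0,0.04,0.55]
}}

```text
time_s: 8.85
eef_pos: [0.5619, 0.0674, 0.0347]
orientation: [0.073, 0.968, -0.017, 0.241]
wrist_force: [-1.9, -0.0, 1.7]
opening: 0.0385
gripper_force: 0.8
```

```bash
python3 -c "
from h import *
st()
f=r.grab_frame('scene');a=f['pixels'][150:285,235:385];t=r.grab_frame('top')['pixels'][190:280,265:345]
cv2.imwrite('pics/s3.png',np.hstack([cv2.resize(a,(400,405),interpolation=2),cv2.resize(t,(360,405),interpolation=2)]))"
```

```text
t 8.85 board pos mm [-19.7   7.   34.7] tilt 28.0 yaw_y -8.6 roll 0.1 F [-1.8 -0.3  1.7] q [ 0.14  0.37  2.16 -0.76  0.19 -0.57]
```

View pics/s3.png

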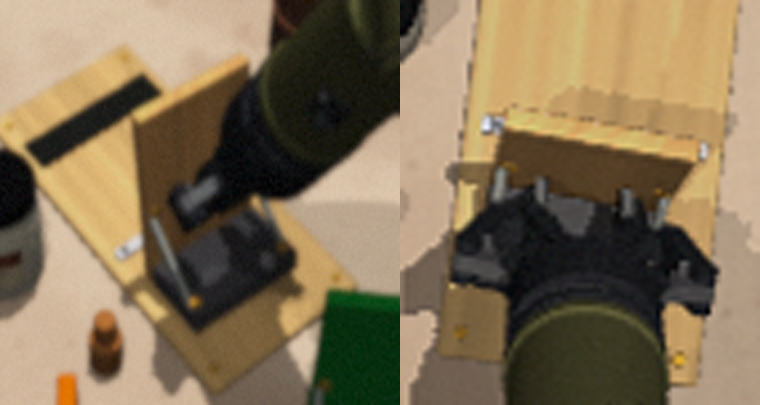

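The former stands at the strip. Its top back edge runs from crop (510,108) to (703,155), parallel to the strip ends at (490,125) and (705,150). The fingertips are between the braces. I'll check squareness from that edge.

```bash
python3 -c "
from h import *
t=r.grab_frame('top')
A=onz(t,[(265+(x-400)/4.5,190+y/4.5) for x,y in((510,108),(703,155))],.158)
for a in A: print(((a-ST)@U*1e3).round(1),((a-ST)@V*1e3).round(1))
s=onz(t,[(265+(x-400)/4.5,190+y/4.5) for x,y in((482,125),(710,152))],.011)
for a in s: print('strip',((a-ST)@U*1e3).round(1),((a-ST)@V*1e3).round(1))
"
```

```text
-3.5 52.1
-14.9 -47.0
strip 2.5 62.9
strip 3.5 -68.6
```

```bash
python3 -c "
from h import *
t=r.grab_frame('top');g=cv2.GaussianBlur(cv2.cvtColor(t['pixels'],6),(3,3),0).astype(float)
P=[]
for c in range(290,329):
    rows=np.arange(213,234);d=g[rows+1,c]-g[rows-1,c];i=d.argmin();
    if 0<i<len(d)-1:
        o=(d[i-1]-d[i+1])/2/(d[i-1]-2*d[i]+d[i+1]);P.append((c,rows[i]+o))
P=np.array(P);W=onz(t,P,.158);b=np.c_[(W-ST)@U,(W-ST)@V]*1e3
k=np.polyfit(b[:,1],b[:,0],1)
for _ in range(4):
    e=abs(b[:,0]-np.polyval(k,b[:,1]));m=e<2;k=np.polyfit(b[m,1],b[m,0],1)
print(m.sum(),len(m),'yaw rel',-np.degrees(np.arctan(k[0])),'x at mid',np.polyval(k,7));print(b[::4].round(1))
"
```

```text
39 39 yaw rel -2.8999612012949907 x at mid -15.888706974062389
[[-14.   49.6]
 [-14.3  40.4]
 [-14.4  31.3]
 [-15.   22.1]
 [-15.8  12.9]
 [-15.9   3.8]
 [-16.4  -5.4]
 [-17.2 -14.6]
 [-17.4 -23.7]
 [-17.7 -32.9]]
```

Request:
{"op": "jog_arm", "data": {
  "motion": [0,0,0,-0.07,0,0.04,0.55,0,0,0,-0.07,0,0.04,0.55,0,0,0,-0.07,0,0.04,0.55,0,0,0,-0.07,0,0.04,0.55]
}}

```text
time_s: 9.55
eef_pos: [0.5652, 0.067, 0.0347]
orientation: [0.073, 0.968, -0.017, 0.242]
wrist_force: [-1.4, -1.0, 0.1]
opening: 0.0385
gripper_force: 0.7
```

```bash
cat >> h.py <<'E'
def edge():
    t=r.grab_frame('top');g=cv2.GaussianBlur(cv2.cvtColor(t['pixels'],6),(3,3),0).astype(float);P=[]
    for c in range(292,327):
        rows=np.arange(205,234);d=g[rows+1,c]-g[rows-1,c];i=d.argmin()
        if 0<i<len(d)-1: P.append((c,rows[i]+(d[i-1]-d[i+1])/2/(d[i-1]-2*d[i]+d[i+1])))
    W=onz(t,P,.158);b=np.c_[(W-ST)@U,(W-ST)@V]*1e3;k=np.polyfit(b[:,1],b[:,0],1)
    for _ in range(4): m=abs(b[:,0]-np.polyval(k,b[:,1]))<2;k=np.polyfit(b[m,1],b[m,0],1)
    print(m.sum(),'yaw rel',-np.degrees(np.arctan(k[0])).round(2),'x at y=50,-45',np.polyval(k,[50,-45]).round(1))
E
python3 -c "
from h import *
st();edge()"
```

```text
t 9.55 board pos mm [-16.4   7.1  34.7] tilt 28.0 yaw_y -8.5 roll 0.1 F [-1.3 -1.2  0.1] q [ 0.14  0.37  2.15 -0.74  0.19 -0.58]
35 yaw rel -2.94 x at y=50,-45 [ -5.9 -10.8]
```

```bash
python3 -c "
from h import *
f=r.grab_frame('scene');a=f['pixels'][160:265,250:345];t=r.grab_frame('top')['pixels'][200:260,270:345]
cv2.imwrite('pics/s4.png',np.hstack([cv2.resize(a,(320,480),interpolation=2),cv2.resize(t,(475,480),interpolation=2)]))"
```

```text
(no output)
```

View pics/s4.png

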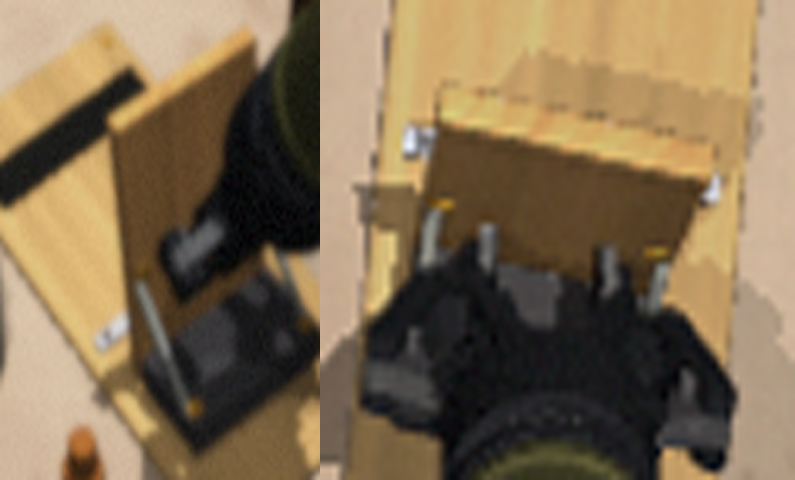

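The former has just begun to tip, with its top edge about 8 mm forward, while still turned about 2–3° to the strip (top edge (440,88)–(712,145), strip ends (410,135) and (715,190)). I'll back off, let it stand, and square it first.

Request:
{"op": "jog_arm", "data": {
  "motion": [0,0,0,0.18,0,-0.09,0.55,0,0,0,0.18,0,-0.09,0.55,0,0,0,0.18,0,-0.09,0.55,0,0,0,0.18,0,-0.09,0.55,0,0,0,0,0,0,0.55]
}}

```text
time_s: 10.32
eef_pos: [0.5572, 0.0683, 0.0345]
orientation: [0.072, 0.968, -0.017, 0.242]
wrist_force: [-1.9, 0.3, -0.4]
opening: 0.0382
gripper_force: 0.7
```

```bash
python3 -c "
from h import *
st();edge();edge()
t=r.grab_frame('top');h=cv2.cvtColor(t['pixels'],40)
m=((h[...,1]<50)&(h[...,2]>130));m[:205]=0;m[235:]=0;m[:,:275]=0;m[:,345:]=0
ys,xs=np.where(m);w=onz(t,np.c_[xs,ys],.011);b=np.c_[(w-ST)@U,(w-ST)@V]*1e3
for s in(1,-1): print('strip end',b[b[:,1]*s>45].mean(0).round(1),(b[:,1]*s>45).sum())"
```

```text
t 10.32 board pos mm [-24.5   7.2  34.5] tilt 28.0 yaw_y -8.5 roll 0.1 F [-1.9 -0.  -0.4] q [ 0.14  0.37  2.17 -0.79  0.19 -0.53]
35 yaw rel -0.19 x at y=50,-45 [-32.  -32.4]
35 yaw rel -0.14 x at y=50,-45 [-32.1 -32.3]
strip end [ 4.7 53.9] 28
strip end [  5.1 -54.1] 27
```

```bash
python3 -c "
from h import *
st()
f=r.grab_frame('scene');a=f['pixels'][150:270,240:350];t=r.grab_frame('top')['pixels'][200:260,272:342]
cv2.imwrite('pics/s5.png',np.hstack([cv2.resize(a,None,fx=3.4,fy=4,interpolation=2)[:480],cv2.resize(t,(400,480),interpolation=2)]))"
```

```text
t 10.47 board pos mm [-24.5   7.2  34.5] tilt 28.0 yaw_y -8.5 roll 0.1 F [-2.   0.7 -0.3] q [ 0.14  0.37  2.17 -0.79  0.19 -0.53]
```

View pics/s5.png

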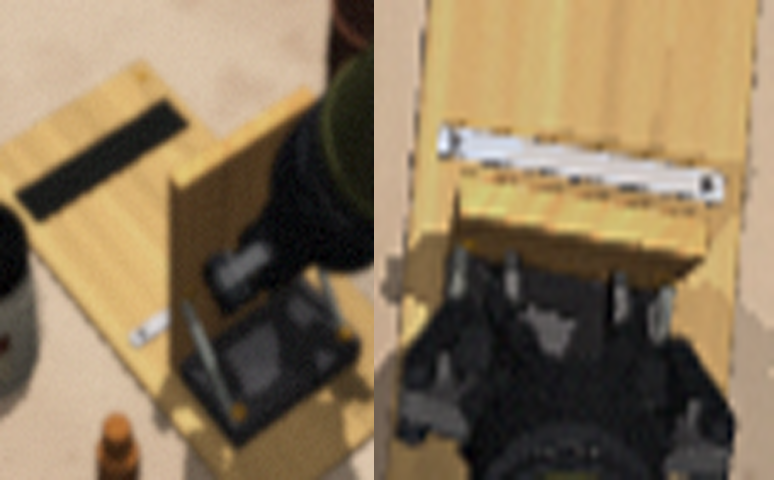

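The former stands upright about 20 mm short of the strip. It had been tipping forward without its base sliding. The finger and former positions look inconsistent, so I'll project the TCP into the pictures to check.

```bash
python3 -c "
from h import *
s,R,p=st()
t=r.grab_frame('top');f=r.grab_frame('scene')
pts=[p+R@np.array([0,dy,dz]) for dy,dz in((0,0),(.019,-.003),(-.019,-.003),(.034,-.003),(-.034,-.003),(0,-.04),(0,-.073))]
for n,F,o,sx,sy,off in(('top',t,(272,200),5.714,8,374),('scene',f,(240,150),3.4,4,0)):
    q=proj(F,pts);print(n,'px',q.round(1).tolist(),'crop',np.c_[(q[:,0]-o[0])*sx+off,(q[:,1]-o[1])*sy].round(0).tolist())
# former model at several origins, upright
for ox in(-25,-20,-5,0):
    q=proj(t,[ST+U*(ox-12)/1e3+V*.003+np.array([0,0,z]) for z in(.158,.026)]+[ST+U*ox/1e3+V*y/1e3+np.array([0,0,.158]) for y in(53,-47)])
    print(ox,np.c_[(q[:,0]-272)*5.714+374,(q[:,1]-200)*8].round(0).tolist())
    q=proj(f,[ST+U*(ox+a)/1e3+V*y/1e3+np.array([0,0,z]) for a,y,z in((0,53,.158),(0,53,.008),(-70,53,.008),(-70,-47,.008))])
    print('  scene',np.c_[(q[:,0]-240)*3.4,(q[:,1]-150)*4].round(0).tolist())
"
```

```text
t 10.57 board pos mm [-24.5   7.2  34.5] tilt 28.0 yaw_y -8.5 roll 0.1 F [-1.9  0.1 -0.3] q [ 0.14  0.37  2.17 -0.79  0.19 -0.53]
top px [[304.1, 230.1], [296.6, 229.6], [311.6, 231.5], [290.7, 228.8], [317.5, 232.3], [304.2, 236.5], [304.4, 242.2]] crop [[557.0, 241.0], [515.0, 237.0], [600.0, 252.0], [481.0, 231.0], [634.0, 258.0], [558.0, 292.0], [559.0, 337.0]]
scene px [[308.5, 223.4], [301.8, 227.2], [315.9, 218.8], [296.1, 230.6], [321.4, 215.6], [314.8, 218.0], [320.5, 213.3]] crop [[233.0, 294.0], [210.0, 309.0], [258.0, 275.0], [191.0, 322.0], [277.0, 262.0], [254.0, 272.0], [274.0, 253.0]]
-25 [[587.0, 251.0], [562.0, 284.0], [465.0, 186.0], [716.0, 231.0]]
  scene [[176.0, 172.0], [174.0, 367.0], [246.0, 454.0], [370.0, 359.0]]
-20 [[588.0, 233.0], [563.0, 268.0], [466.0, 169.0], [717.0, 213.0]]
  scene [[170.0, 166.0], [169.0, 361.0], [240.0, 448.0], [365.0, 353.0]]
-5 [[593.0, 181.0], [567.0, 221.0], [471.0, 117.0], [722.0, 161.0]]
  scene [[154.0, 148.0], [155.0, 343.0], [225.0, 428.0], [349.0, 336.0]]
0 [[594.0, 163.0], [569.0, 206.0], [473.0, 99.0], [723.0, 144.0]]
  scene [[148.0, 142.0], [150.0, 337.0], [220.0, 422.0], [343.0, 330.0]]
```

The fingertips stand roughly a centimetre behind the TCP at this opening: the grey tips show at crop (512,252) and (620,270), where I expected rows 234 and 255. So I was pushing about 45 mm up, which tips the former before it slides. I'll back off, shut the fingers so the TCP is exact, and push just above the foot.

Request:
{"op": "jog_arm", "data": {
  "motion": [0,0,0,0.44,-0.08,-0.235,0.55,0,0,0,0.44,-0.08,-0.235,0.55,0,0,0,0.44,-0.08,-0.235,0.55,0,0,0,0.44,-0.08,-0.235,0.55,0,0,0,0.44,-0.08,-0.235,0.55,0,0,0,-0.23,0,-0.44,1,0,0,0,-0.23,0,-0.44,1,0,0,0,0,0,0,1,0,0,0,0,0,0,1,0,0,0,0,0,0,1,0,0,0,0,0,0,1]
}}

```text
time_s: 12.05
eef_pos: [0.5317, 0.0679, 0.0442]
orientation: [0.073, 0.968, -0.017, 0.241]
wrist_force: [-0.5, 0.1, -0.7]
opening: -0.0
gripper_force: 0.0
```

```bash
python3 -c "
from h import *
s,R,p=st();edge();print(s['opening'])
t=r.grab_frame('top');f=r.grab_frame('scene')
q=proj(t,[p]);q2=proj(f,[p]);
a=cv2.resize(f['pixels'][150:270,240:350],None,fx=3.4,fy=4,interpolation=2);b=cv2.resize(t['pixels'][200:260,272:342],(400,480),interpolation=2)
print('T crop',((q-[272,200])*[5.714,8]+[374,0]).round(),((q2-[240,150])*[3.4,4]).round())
cv2.imwrite('pics/s6.png',np.hstack([a,b]))"
```

```text
t 12.05 board pos mm [-49.7   3.1  44.2] tilt 28.0 yaw_y -8.5 roll 0.1 F [-0.5 -0.  -0.7] q [ 0.15  0.32  2.21 -0.79  0.2  -0.53]
35 yaw rel -0.14 x at y=50,-45 [-32.1 -32.4]
-4.741196302318834e-05
T crop [[561. 320.]] [[265. 308.]]
```

View pics/s6.png

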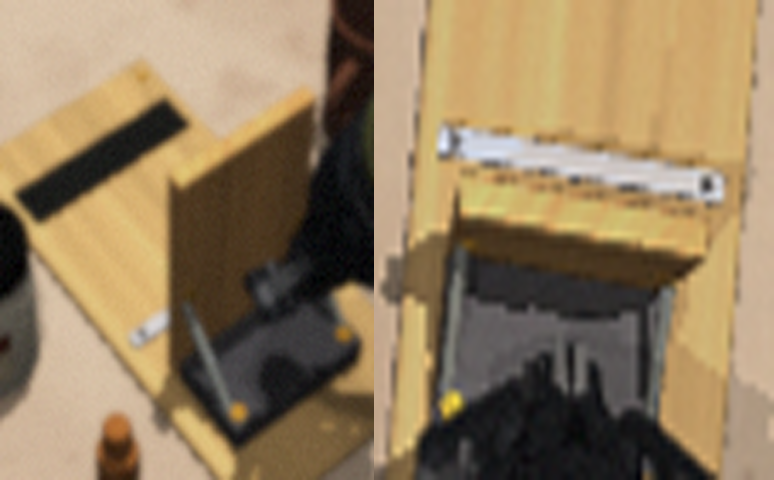

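The shut fingertips show at crop (570,338), 2 px from the projected TCP (561,320). The former stands free and square, its inner top edge at x ≈ -32 mm. I'll lower to just above the foot and push.

Request:
{"op": "jog_arm", "data": {
  "motion": [0,0,0,0.26,0,0.48,1,0,0,0,0.26,0,0.48,1,0,0,0,-0.18,0,0.095,1,0,0,0,-0.18,0,0.095,1,0,0,0,-0.18,0,0.095,1,0,0,0,-0.18,0,0.095,1,0,0,0,-0.18,0,0.095,1,0,0,0,-0.18,0,0.095,1,0,0,0,-0.18,0,0.095,1,0,0,0,-0.18,0,0.095,1]
}}

```text
time_s: 13.45
eef_pos: [0.548, 0.0656, 0.0336]
orientation: [0.073, 0.968, -0.017, 0.242]
wrist_force: [-0.2, -0.3, -0.0]
opening: 0.0
gripper_force: 0.0
```

```bash
python3 -c "
from h import *
st();edge()"
```

```text
t 13.45 board pos mm [-33.2   3.1  33.6] tilt 28.0 yaw_y -8.5 roll 0.1 F [-0.2 -0.4 -0. ] q [ 0.14  0.36  2.19 -0.84  0.18 -0.48]
35 yaw rel -0.15 x at y=50,-45 [-32.1 -32.4]
```

Request:
{"op": "jog_arm", "data": {
  "motion": [0,0,0,-0.18,0,0.095,1,0,0,0,-0.18,0,0.095,1,0,0,0,-0.18,0,0.095,1,0,0,0,-0.18,0,0.095,1,0,0,0,-0.18,0,0.095,1,0,0,0,-0.18,0,0.095,1]
}}

```text
time_s: 14.25
eef_pos: [0.5596, 0.0637, 0.0335]
orientation: [0.073, 0.968, -0.017, 0.241]
wrist_force: [-2.4, 0.4, 2.2]
opening: 0.0002
gripper_force: 1.0
```

```bash
python3 -c "
from h import *
st();edge()"
```

```text
t 14.25 board pos mm [-21.5   3.   33.5] tilt 28.0 yaw_y -8.5 roll 0.1 F [-2.5  0.1  2.2] q [ 0.13  0.37  2.17 -0.77  0.18 -0.56]
35 yaw rel -0.36 x at y=50,-45 [-23.2 -23.8]
```

```bash
cat >> h.py <<'E'
def screw():
    f=r.grab_frame('scene');h=cv2.cvtColor(f['pixels'],40)
    m=((h[...,1]>165)&(h[...,2]>90)&(h[...,0]>12)&(h[...,0]<30)).astype(np.uint8);m[:225]=0;m[270:]=0;m[:,:285]=0;m[:,350:]=0
    n,l,s,c=cv2.connectedComponentsWithStats(m)
    for i in range(1,n):
        if s[i,4]>3: w=onz(f,[c[i]],.027)[0];print('screw px',c[i].round(1),s[i,4],'board',((w-ST)@U*1e3).round(1),((w-ST)@V*1e3).round(1))
E
python3 -c "
from h import *
screw()
f=r.grab_frame('scene');print(cv2.cvtColor(f['pixels'],40)[246:258:2,302:318:2].tolist())"
```

```text
[[[90, 16, 49], [30, 10, 73], [45, 19, 53], [150, 14, 36], [10, 24, 32], [120, 15, 33], [120, 20, 39], [150, 7, 35]], [[90, 15, 33], [60, 4, 64], [30, 22, 82], [15, 55, 65], [19, 49, 42], [174, 35, 36], [60, 15, 35], [60, 15, 35]], [[140, 64, 24], [160, 17, 46], [20, 35, 87], [18, 138, 109], [19, 176, 90], [13, 83, 55], [120, 7, 35], [120, 20, 38]], [[25, 55, 28], [0, 0, 29], [13, 45, 51], [18, 153, 85], [18, 175, 83], [16, 107, 50], [90, 7, 37], [143, 33, 31]], [[15, 120, 66], [42, 46, 28], [150, 20, 26], [13, 57, 40], [23, 28, 36], [8, 32, 32], [140, 25, 31], [130, 53, 29]], [[19, 134, 110], [20, 114, 65], [30, 28, 27], [90, 19, 27], [140, 26, 29], [100, 28, 27], [0, 0, 27], [15, 73, 49]]]
```

```bash
python3 -c "
from h import *
st()
for n,z in(('top',.15),('top',.018),('scene',.15),('scene',.0)):
    f=r.grab_frame(n);h=cv2.cvtColor(f['pixels'],40)
    m=(h[...,0]>45)&(h[...,0]<80)&(h[...,1]>150)
    ys,xs=np.where(m);w=onz(f,np.c_[xs,ys],z);b=np.c_[(w-ST)@U,(w-ST)@V]*1e3
    hull=cv2.approxPolyDP(cv2.convexHull(b.astype(np.float32)),8,True)[:,0]
    print(n,z,hull.round(0).tolist())
"
```

```text
t 14.4 board pos mm [-21.3   3.   33.5] tilt 28.0 yaw_y -8.6 roll 0.1 F [-1.2  0.1  1. ] q [ 0.13  0.37  2.17 -0.77  0.18 -0.56]
top 0.15 [[531.0, -18.0], [524.0, 32.0], [64.0, 114.0], [-223.0, 78.0], [-243.0, 57.0], [-209.0, 32.0]]
top 0.018 [[599.0, 31.0], [-232.0, 77.0], [-257.0, 54.0], [-229.0, 27.0], [579.0, -18.0]]
scene 0.15 [[482.0, 230.0], [-10.0, 185.0], [-285.0, 140.0], [-335.0, 87.0], [-63.0, -758.0], [124.0, -1035.0], [189.0, -1104.0], [510.0, 100.0]]
scene 0.0 [[886.0, 164.0], [113.0, 135.0], [-234.0, 74.0], [-508.0, -154.0], [154.0, -1318.0], [286.0, -1424.0], [919.0, -2.0]]
```

Request:
{"op": "jog_arm", "data": {
  "motion": [0,0,0,0.35,0,-0.19,1,0,0,0,0.35,0,-0.19,1,0,0,0,-0.94,0,-1.77,1,0,0,0,-0.94,0,-1.77,1,0,0,0,-0.94,0,-1.77,1,0,0.163,0,0,0,0,1,0,0.163,0,0,0,0,1,0,0.163,0,0,0,0,1,0,0,0,2.6,0,0,1,0,0,0,2.6,0,0,1,0,0,0,2.6,0,0,1]
}}

```text
time_s: 15.98
eef_pos: [0.4745, 0.0756, 0.093]
orientation: [0.075, 0.997, -0.0, 0.002]
wrist_force: [-0.7, -0.7, -0.0]
opening: -0.0
gripper_force: 0.0
```

```bash
python3 -c "
from h import *
need(-107+106,0,-10);edge()
f=r.grab_frame('scene');h=cv2.cvtColor(f['pixels'],40)[240:262,300:320];m=(h[...,1]>120)&(h[...,2]>70)&(h[...,0]>12)
ys,xs=np.where(m);print(np.c_[xs+300,ys+240].mean(0),m.sum(),np.c_[xs+300,ys+240].std(0))
"
```

```text
t 15.97 board pos mm [-107.4    2.3   93. ] tilt 0.3 yaw_y -8.6 roll 0.0 F [-0.6 -0.8 -0. ] q [ 0.07  0.29  1.85 -0.    1.   -1.35]
tool cm [ 0.1 -0.   1. ]
35 yaw rel -0.11 x at y=50,-45 [-32.2 -32.4]
[308.56451613 256.62903226] 62 [5.90139668 3.09126694]
```

Request:
{"op": "jog_arm", "data": {
  "motion": [0,0,0,0,0.05,2.5,1,0,0,0,0,0,2.5,1,0,0,0,0,0,2.5,1,0,0,0,-0.2,0,0.0,1,0,0,0,-0.2,0,0.0,1,0,0,0,-0.2,0,0.0,1,0,0,0,-0.2,0,0.0,1,0,0,0,-0.2,0,0.0,1,0,0,0,-0.2,0,0.0,1,0,0,0,-0.2,0,0.0,1,0,0,0,-0.2,0,0.0,1]
}}

```text
time_s: 17.45
eef_pos: [0.4912, 0.074, 0.0184]
orientation: [0.075, 0.997, 0.0, 0.002]
wrist_force: [0.1, -0.0, 0.3]
opening: 0.0004
gripper_force: 0.0
```

```bash
python3 -c "
from h import *
st();edge()"
```

```text
t 17.45 board pos mm [-90.6   3.2  18.4] tilt 0.2 yaw_y -8.6 roll 0.1 F [ 0.1 -0.   0.3] q [ 0.06  0.41  1.9   0.    0.83 -1.36]
32 yaw rel 9.44 x at y=50,-45 [-36.8 -21. ]
```

Request:
{"op": "jog_arm", "data": {
  "motion": [0,0,0,-0.2,0,0.0,1,0,0,0,-0.2,0,0.0,1,0,0,0,-0.2,0,0.0,1,0,0,0,-0.2,0,0.0,1,0,0,0,-0.2,0,0.0,1,0,0,0,-0.2,0,0.0,1]
}}

```text
time_s: 18.25
eef_pos: [0.5032, 0.0722, 0.0184]
orientation: [0.075, 0.997, 0.0, 0.002]
wrist_force: [0.5, 0.7, 0.1]
opening: 0.0001
gripper_force: 0.0
```

```bash
python3 -c "
from h import *
s,R,p=st()
f=r.grab_frame('scene');t=r.grab_frame('top');q=proj(f,[p,p+[0,0,.05]]);print('T',((q-[240,150])*[3.4,4]).round().tolist())
q=proj(t,[p]);print(((q-[272,200])*[5.714,8]+[374,0]).round().tolist())
a=cv2.resize(f['pixels'][150:270,240:350],None,fx=3.4,fy=4,interpolation=2);b=cv2.resize(t['pixels'][200:260,272:342],(400,480),interpolation=2)
cv2.imwrite('pics/s7.png',np.hstack([a,b]))"
```

```text
t 18.25 board pos mm [-78.5   3.1  18.4] tilt 0.2 yaw_y -8.6 roll 0.1 F [0.4 0.8 0.1] q [ 0.06  0.42  1.87  0.    0.84 -1.36]
T [[292.0, 374.0], [298.0, 313.0]]
[[549.0, 415.0]]
```

View pics/s7.png

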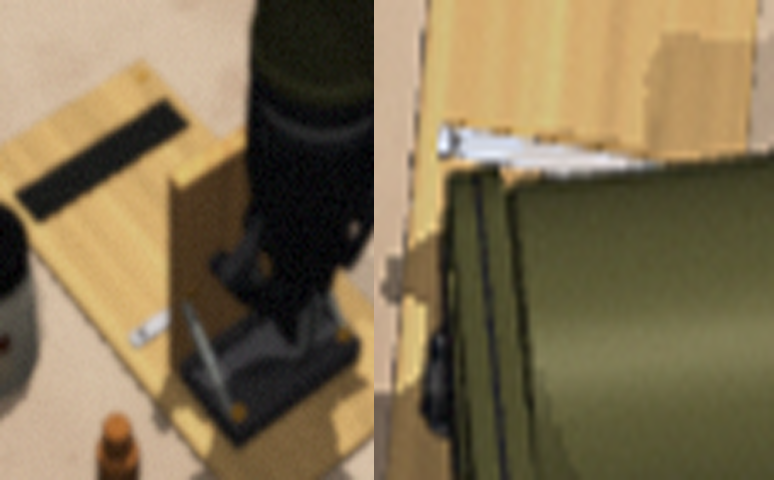

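The scene view shows the fingertips ending at crop (292,340), above the foot, though the reported TCP projects to (292,374). So the real tips seem to end well short of the reported TCP. I'll probe down onto the foot, whose top is known to be at z = 26 mm.

Request:
{"op": "jog_arm", "data": {
  "motion": [0,0,0,0,0,0.15,1,0,0,0,0,0,0.15,1,0,0,0,0,0,0.15,1,0,0,0,0,0,0.15,1]
}}

```text
time_s: 18.85
eef_pos: [0.503, 0.0722, 0.0123]
orientation: [0.075, 0.997, 0.0, 0.002]
wrist_force: [-0.2, -0.8, 0.4]
opening: -0.0001
gripper_force: 0.0
```

Request:
{"op": "jog_arm", "data": {
  "motion": [0,0,0,0,0,0.15,1,0,0,0,0,0,0.15,1,0,0,0,0,0,0.15,1]
}}

```text
time_s: 19.23
eef_pos: [0.5031, 0.0722, 0.0078]
orientation: [0.075, 0.997, 0.0, 0.002]
wrist_force: [0.6, 0.3, 0.1]
opening: -0.0001
gripper_force: 0.0
```

Request:
{"op": "jog_arm", "data": {
  "motion": [0,0,0,0,0,0.12,1,0,0,0,0,0,0.12,1,0,0,0,0,0,0.12,1]
}}

```text
time_s: 19.6
eef_pos: [0.5031, 0.0722, 0.0043]
orientation: [0.075, 0.997, 0.0, 0.002]
wrist_force: [-0.3, 0.7, -0.2]
opening: 0.0002
gripper_force: 0.0
```

Request:
{"op": "jog_arm", "data": {
  "motion": [0,0,0,0,0,0.12,1,0,0,0,0,0,0.12,1,0,0,0,0,0,0.12,1]
}}

```text
time_s: 19.98
eef_pos: [0.5031, 0.0722, 0.0007]
orientation: [0.075, 0.997, 0.0, 0.002]
wrist_force: [-0.1, 0.0, 0.2]
opening: 0.0001
gripper_force: 0.0
```

Request:
{"op": "jog_arm", "data": {
  "motion": [0,0,0,0,0,0.1,1,0,0,0,0,0,0.1,1,0,0,0,0,0,0.1,1]
}}

```text
time_s: 20.35
eef_pos: [0.5031, 0.0722, -0.0023]
orientation: [0.075, 0.997, 0.0, 0.002]
wrist_force: [-0.1, 0.0, 0.1]
opening: -0.0002
gripper_force: 0.0
```

```bash
python3 -c "
from h import *
s,R,p=st()
f=r.grab_frame('scene');g=cv2.cvtColor(f['pixels'],6);print('T',proj(f,[p,p+[0,0,.025],p+[0,0,.05]]).round(1).tolist())
print('cols',list(range(312,342,2)))
for y in range(226,262,2): print(y,g[y,312:342:2].tolist())
for n,a in(('foot end top L/R',[(-90,53,26),(-90,-47,26),(-32,53,26),(-32,-47,26)]),):
    print(n,proj(f,[ST+U*x/1e3+V*y/1e3+np.array([0,0,z/1e3]) for x,y,z in a]).round(1).tolist())
"
```

```text
t 20.35 board pos mm [-78.6   3.2  -2.3] tilt 0.2 yaw_y -8.6 roll 0.1 F [-0.1  0.   0.1] q [ 0.06  0.46  1.89  0.    0.79 -1.36]
T [[325.4, 249.3], [326.2, 242.2], [326.9, 234.7]]
cols [312, 314, 316, 318, 320, 322, 324, 326, 328, 330, 332, 334, 336, 338, 340]
226 [21, 27, 32, 13, 11, 8, 13, 8, 11, 12, 6, 10, 26, 90, 143]
228 [16, 15, 14, 5, 10, 18, 10, 14, 14, 13, 12, 8, 19, 69, 127]
230 [11, 11, 11, 15, 9, 8, 9, 10, 12, 14, 39, 22, 42, 56, 87]
232 [11, 11, 6, 7, 5, 17, 9, 15, 4, 22, 39, 37, 49, 49, 54]
234 [33, 32, 20, 11, 14, 15, 14, 9, 26, 36, 35, 32, 30, 36, 48]
236 [56, 58, 49, 36, 19, 3, 9, 16, 41, 39, 39, 28, 26, 27, 30]
238 [56, 47, 39, 32, 17, 7, 7, 21, 44, 39, 41, 30, 30, 29, 29]
240 [34, 29, 29, 23, 23, 22, 14, 27, 46, 35, 41, 33, 32, 24, 29]
242 [23, 21, 25, 24, 22, 20, 18, 30, 49, 37, 34, 28, 23, 25, 35]
244 [26, 21, 24, 20, 22, 27, 31, 33, 37, 31, 24, 18, 29, 57, 75]
246 [29, 25, 24, 27, 34, 32, 34, 32, 25, 24, 29, 44, 72, 85, 82]
248 [32, 33, 34, 34, 33, 31, 27, 30, 22, 28, 62, 82, 88, 86, 105]
250 [37, 33, 35, 34, 35, 28, 22, 27, 50, 77, 91, 92, 88, 107, 159]
252 [56, 32, 34, 29, 27, 24, 40, 72, 91, 96, 93, 91, 95, 136, 170]
254 [46, 32, 26, 17, 26, 55, 84, 99, 98, 94, 94, 91, 93, 125, 173]
256 [32, 29, 21, 43, 76, 98, 95, 100, 102, 98, 97, 95, 93, 112, 163]
258 [26, 32, 62, 86, 98, 98, 102, 98, 99, 99, 96, 95, 98, 100, 138]
260 [45, 78, 93, 98, 95, 99, 104, 99, 99, 97, 99, 94, 96, 97, 130]
foot end top L/R [[311.0, 256.8], [348.0, 233.1], [293.4, 238.5], [330.0, 216.3]]
```

Request:
{"op": "jog_arm", "data": {
  "motion": [0,0,0,0,0,0.1,1,0,0,0,0,0,0.1,1,0,0,0,0,0,0.1,1]
}}

```text
time_s: 20.78
eef_pos: [0.5032, 0.0722, -0.0053]
orientation: [0.075, 0.997, 0.0, 0.002]
wrist_force: [-0.3, 0.8, -0.0]
opening: -0.0003
gripper_force: 0.0
```

Request:
{"op": "jog_arm", "data": {
  "motion": [0,0,0,0,0,0.1,1,0,0,0,0,0,0.1,1,0,0,0,0,0,0.1,1]
}}

```text
time_s: 21.15
eef_pos: [0.5032, 0.0722, -0.007]
orientation: [0.075, 0.997, 0.0, 0.002]
wrist_force: [-4.5, -0.0, 20.7]
opening: 0.0
gripper_force: 10.5
```

The real fingertips are about 32.5 mm short of the reported TCP: they touched the foot top (z = 26 mm) at a reported z of -6.5 mm. So my earlier pushes were about 59 mm up, too high. I'll go back into the corner, low this time, allowing for the offset.

Request:
{"op": "jog_arm", "data": {
  "motion": [0,0,0,0,0,-1,1,0,0,0,0,0,-1,1,0,-0.163,0,-1.63,0,0,1,0,-0.163,0,-1.61,0,0.26,1,0,-0.163,0,-1.54,0,0.52,1,0,0,0,0.1,0,0.2,1,0,0,0,0.1,0,0.2,1,0,0,0,0.1,0,0.2,1]
}}

```text
time_s: 22.15
eef_pos: [0.5433, 0.0482, 0.0063]
orientation: [0.082, 0.978, -0.035, 0.191]
wrist_force: [-0.4, 0.1, 0.5]
opening: 0.0
gripper_force: 0.0
```

```bash
cat >> h.py <<'E'
def E():
    s,R,p=st();e=p-.0325*R[:,2];print("TIP board mm",((e-ST)@U*1e3).round(1),((e-ST)@V*1e3).round(1),(e[2]*1e3).round(1))
    return s,R,e
E
python3 -c "
from h import *
E();edge();need(0,0,-10)"
```

```text
t 22.15 board pos mm [-35.3 -14.7   6.3] tilt 22.2 yaw_y -10.0 roll -2.1 F [-0.4  0.   0.5] q [ 0.12  0.41  2.13 -0.55  0.27 -0.78]
TIP board mm -47.6 -13.3 36.4
35 yaw rel -0.15 x at y=50,-45 [-32.1 -32.4]
t 22.2 board pos mm [-35.7 -14.9   6. ] tilt 22.2 yaw_y -10.0 roll -2.1 F [ 0.2 -0.7 -1.1] q [ 0.12  0.41  2.13 -0.55  0.27 -0.78]
tool cm [0.38 0.04 0.92]
```

```bash
cat >> h.py <<'E'
def tgt(x,y,z,tilt,yaw=0,n=1):
    "tip target (board mm), tilt deg -> total turn and shift in tool axes, per row of n"
    s,R,e=E();p=np.array(s["eef_pos"]);a=np.radians(-8.4+yaw)
    R0=np.c_[[-np.cos(a),-np.sin(a),0],[-np.sin(a),np.cos(a),0],[0,0,-1]]
    Rt=R0@Ro.from_rotvec([0,-np.radians(tilt),0]).as_matrix()
    pt=ST+U*x/1e3+V*y/1e3+np.array([0,0,z/1e3])+.0325*Rt[:,2]
    print("turn/row",(Ro.from_matrix(R.T@Rt).as_rotvec()/n).round(4),"shift/row cm",(R.T@(pt-p)*100/n).round(3),"Trel",((pt-p)*1e3).round(1))
E
python3 -c "
from h import *
tgt(-47,3,34,27,0,10)"
```

```text
t 22.2 board pos mm [-35.7 -14.9   6. ] tilt 22.2 yaw_y -10.0 roll -2.1 F [ 0.2 -0.7 -1.1] q [ 0.12  0.41  2.13 -0.55  0.27 -0.78]
TIP board mm -48.0 -13.4 36.0
turn/row [-0.0045 -0.0084 -0.0009] shift/row cm [-0.026  0.18   0.013] Trel [ 6.  17.2 -0.9]
```

Request:
{"op": "jog_arm", "data": {
  "motion": [-0.0045,-0.0084,-0.001,-0.026,0.18,0.013,1,-0.0045,-0.0084,-0.001,-0.026,0.18,0.013,1,-0.0045,-0.0084,-0.001,-0.026,0.18,0.013,1,-0.0045,-0.0084,-0.001,-0.026,0.18,0.013,1,-0.0045,-0.0084,-0.001,-0.026,0.18,0.013,1,-0.0045,-0.0084,-0.001,-0.026,0.18,0.013,1,-0.0045,-0.0084,-0.001,-0.026,0.18,0.013,1,-0.0045,-0.0084,-0.001,-0.026,0.18,0.013,1,-0.0045,-0.0084,-0.001,-0.026,0.18,0.013,1,-0.0045,-0.0084,-0.001,-0.026,0.18,0.013,1]
}}

```text
time_s: 23.45
eef_pos: [0.5477, 0.0657, 0.0056]
orientation: [0.07, 0.97, -0.017, 0.233]
wrist_force: [-0.3, 0.4, 0.3]
opening: 0.0001
gripper_force: 0.0
```

```bash
python3 -c "
from h import *
tgt(-26,3,33,27,0,10);edge()"
```

```text
t 23.45 board pos mm [-33.5   3.3   5.6] tilt 27.0 yaw_y -8.3 roll -0.0 F [-0.4  0.3  0.3] q [ 0.14  0.42  2.2  -1.13  0.14 -0.19]
TIP board mm -48.3 3.3 34.5
turn/row [0.     0.     0.0002] shift/row cm [-0.191 -0.003  0.115] Trel [22.  -3.5 -1.6]
35 yaw rel -0.16 x at y=50,-45 [-32.1 -32.4]
```

Request:
{"op": "jog_arm", "data": {
  "motion": [0,0,0,-0.19,0,0.11,1,0,0,0,-0.19,0,0.11,1,0,0,0,-0.19,0,0.11,1,0,0,0,-0.19,0,0.1,1,0,0,0,-0.19,0,0.1,1,0,0,0,-0.19,0,0.1,1,0,0,0,-0.19,0,0.1,1]
}}

```text
time_s: 24.38
eef_pos: [0.5627, 0.063, 0.005]
orientation: [0.07, 0.97, -0.018, 0.233]
wrist_force: [-2.6, -0.4, 1.2]
opening: 0.0002
gripper_force: 1.3
```

```bash
python3 -c "
from h import *
tgt(-20,3,33,27,0,8);edge()"
```

```text
t 24.38 board pos mm [-18.3   2.8   5. ] tilt 27.0 yaw_y -8.3 roll -0.1 F [-2.5 -0.8  1.2] q [ 0.12  0.43  2.17 -1.    0.15 -0.34]
TIP board mm -33.1 2.8 34.0
turn/row [-0.0001 -0.      0.0002] shift/row cm [-0.14   0.002  0.085] Trel [13.  -1.7 -1. ]
35 yaw rel 0.9 x at y=50,-45 [-25.6 -24.1]
```

Request:
{"op": "jog_arm", "data": {
  "motion": [0,0,0,-0.15,0,0.085,1,0,0,0,-0.15,0,0.085,1,0,0,0,-0.15,0,0.085,1,0,0,0,-0.15,0,0.085,1,0,0,0,-0.15,0,0.085,1,0,0,0,-0.15,0,0.085,1,0,0,0,-0.1,0,0.055,1]
}}

```text
time_s: 25.3
eef_pos: [0.5744, 0.0615, 0.0047]
orientation: [0.07, 0.97, -0.018, 0.233]
wrist_force: [-2.7, 0.6, 2.2]
opening: -0.0003
gripper_force: 1.6
```

```bash
python3 -c "
from h import *
tgt(-19,3,33,27,0,4);edge()"
```

```text
t 25.3 board pos mm [-6.5  3.   4.7] tilt 27.0 yaw_y -8.3 roll -0.1 F [-2.8  0.2  2.2] q [ 0.12  0.44  2.15 -0.91  0.15 -0.43]
TIP board mm -21.3 3.0 33.6
turn/row [-0.0001  0.0001  0.0004] shift/row cm [-0.043  0.     0.04 ] Trel [ 2.2 -0.3 -0.6]
35 yaw rel 1.67 x at y=50,-45 [-14.4 -11.7]
```

Request:
{"op": "jog_arm", "data": {
  "motion": [0,0,0,-0.045,0,0.025,1,0,0,0,-0.045,0,0.025,1,0,0,0,-0.045,0,0.025,1,0,0,0,0,0,0,1]
}}

```text
time_s: 25.85
eef_pos: [0.5757, 0.0614, 0.0045]
orientation: [0.07, 0.97, -0.017, 0.233]
wrist_force: [-4.4, 2.1, 2.9]
opening: 0.0003
gripper_force: 1.8
```

```bash
python3 -c "
from h import *
E();edge();edge()"
```

```text
t 25.85 board pos mm [-5.2  3.1  4.5] tilt 27.0 yaw_y -8.3 roll -0.1 F [-4.6  1.4  2.9] q [ 0.12  0.44  2.15 -0.9   0.15 -0.44]
TIP board mm -19.9 3.1 33.5
35 yaw rel 0.1 x at y=50,-45 [-11.8 -11.6]
35 yaw rel 0.11 x at y=50,-45 [-11.8 -11.6]
```

It is now square against the strip: yaw 0.1°, inner face at -11.7 mm along its whole width. Next I'll plan the tipping with a hinge model about the strip's top edge.

```bash
cat >> h.py <<'E'
def f2b(x,z,th,slip=0):
    c,s=np.cos(np.radians(th)),np.sin(np.radians(th))
    return np.array([x*c+(z-3-slip)*s, 11-x*s+(z-3-slip)*c])
def wps(L,y=3,slip=0):
    "L: (theta,phi,xr or None=snug,c,n): print per-row turn & shift, chained from the measured pose"
    s,R,e=E();p=np.array(s["eef_pos"]);a=np.radians(-8.4)
    R0=np.c_[[-np.cos(a),-np.sin(a),0],[-np.sin(a),np.cos(a),0],[0,0,-1]]
    for th,ph,xr,c,n in L:
        ps=np.radians(th+ph);ex=-12-9*np.cos(ps) if xr is None else xr+10*np.cos(ps)
        X,Z=f2b(ex,18+10*np.sin(ps)+c,th,slip)
        Rt=R0@Ro.from_rotvec([0,-np.radians(ph),0]).as_matrix()
        pt=ST+U*X/1e3+V*y/1e3+np.array([0,0,Z/1e3])+.0325*Rt[:,2]
        Rm=R@Ro.from_rotvec(Ro.from_matrix(R.T@Rt).as_rotvec()/2).as_matrix()
        print("th",th,"tip",X.round(1),Z.round(1),"x%d"%n,"turn",(Ro.from_matrix(R.T@Rt).as_rotvec()/n).round(4),"shift",(Rm.T@(pt-p)*100/n).round(3))
        R,p=Rt,pt
def theta(c0=296,c1=322,lo=150):
    "tip angle from the row of the upright's inner top edge in the top view"
    t=r.grab_frame('top');g=cv2.GaussianBlur(cv2.cvtColor(t['pixels'],6),(3,3),0).astype(float);out=[]
    TH=np.arange(-3,85,.5);q=[]
    for y in(45,0,-40):
        q.append(proj(t,[np.r_[0,0,0]+ST+U*f2b(-12,150,h)[0]/1e3+V*y/1e3+[0,0,f2b(-12,150,h)[1]/1e3] for h in TH]))
    q=np.array(q)
    for c in range(c0,c1,3):
        rows=np.array([np.interp(c,q[:,i,0],q[:,i,1]) for i in range(len(TH))])
        k=np.arange(lo,236);d=g[k+1,c]-g[k-1,c];i=d.argmin();out.append(TH[abs(rows-k[i]).argmin()])
    print("theta by column",out)
E
python3 -c "
from h import *
theta(lo=205)
wps([(6,25,None,2.5,6),(12,22,None,1.5,6)])"
```

```text
theta by column [np.float64(-0.5), np.float64(0.0), np.float64(0.5), np.float64(-0.5), np.float64(0.0), np.float64(0.5), np.float64(0.0), np.float64(0.0), np.float64(-0.5)]
t 26.0 board pos mm [-5.2  3.1  4.6] tilt 27.0 yaw_y -8.3 roll -0.1 F [-4.2  1.2  1.1] q [ 0.12  0.44  2.15 -0.9   0.15 -0.44]
TIP board mm -19.9 3.1 33.5
th 6 tip -17.2 35.6 x6 turn [-0.0001  0.0058  0.0003] shift [-0.036 -0.001 -0.012]
th 12 tip -14.4 36.7 x6 turn [0.     0.0087 0.    ] shift [-0.021 -0.     0.002]
```

Request:
{"op": "jog_arm", "data": {
  "motion": [0,0.006,0,-0.036,0,-0.012,1,0,0.006,0,-0.036,0,-0.012,1,0,0.006,0,-0.036,0,-0.012,1,0,0.006,0,-0.036,0,-0.012,1,0,0.006,0,-0.036,0,-0.012,1,0,0.006,0,-0.036,0,-0.012,1,0,0.0087,0,-0.021,0,0.002,1,0,0.0087,0,-0.021,0,0.002,1,0,0.0087,0,-0.021,0,0.002,1,0,0.0087,0,-0.021,0,0.002,1,0,0.0087,0,-0.021,0,0.002,1,0,0.0087,0,-0.021,0,0.002,1]
}}

```text
time_s: 27.5
eef_pos: [0.5783, 0.0607, 0.0064]
orientation: [0.071, 0.979, -0.015, 0.189]
wrist_force: [-3.0, 0.0, -0.9]
opening: -0.0
gripper_force: 1.1
```

```bash
python3 -c "
from h import *
theta(lo=185)
wps([(18,19,None,1,6),(24,15,None,.5,6)])"
```

```text
theta by column [np.float64(10.0), np.float64(10.5), np.float64(11.0), np.float64(10.5), np.float64(10.5), np.float64(11.0), np.float64(10.5), np.float64(11.0), np.float64(10.0)]
t 27.55 board pos mm [-2.   2.9  6.6] tilt 21.9 yaw_y -8.3 roll -0.1 F [-2.2  0.6 -0.5] q [ 0.09  0.43  2.06 -0.32  0.29 -1.04]
TIP board mm -14.1 2.9 36.8
th 18 tip -11.4 37.9 x6 turn [-0.0001  0.0085  0.0003] shift [-0.021  0.002 -0.001]
th 24 tip -8.5 38.6 x6 turn [0.     0.0116 0.    ] shift [-0.013  0.     0.002]
```

Request:
{"op": "jog_arm", "data": {
  "motion": [0,0.0085,0,-0.023,0.002,-0.001,1,0,0.0085,0,-0.023,0.002,-0.001,1,0,0.0085,0,-0.023,0.002,-0.001,1,0,0.0085,0,-0.023,0,-0.001,1,0,0.0085,0,-0.023,0,-0.001,1,0,0.0085,0,-0.023,0,-0.001,1,0,0.0116,0,-0.013,0,0.002,1,0,0.0116,0,-0.013,0,0.002,1,0,0.0116,0,-0.013,0,0.002,1,0,0.0116,0,-0.013,0,0.002,1,0,0.0116,0,-0.013,0,0.002,1,0,0.0116,0,-0.013,0,0.002,1]
}}

```text
time_s: 29.05
eef_pos: [0.5808, 0.0607, 0.0073]
orientation: [0.072, 0.989, -0.01, 0.13]
wrist_force: [-1.9, -0.1, -1.0]
opening: -0.0
gripper_force: 0.7
```

```bash
python3 -c "
from h import *
theta(lo=165)
wps([(28,12,None,.3,5),(32,9,None,0,5),(36,6,None,0,5)])"
```

```text
theta by column [np.float64(59.5), np.float64(59.5), np.float64(58.5), np.float64(59.0), np.float64(60.0), np.float64(58.5), np.float64(59.5), np.float64(58.0), np.float64(59.0)]
t 29.1 board pos mm [0.6 3.2 7.5] tilt 15.0 yaw_y -8.3 roll -0.1 F [0.  0.2 0.1] q [ 0.07  0.44  1.95 -0.12  0.5  -1.26]
TIP board mm -7.9 3.2 38.9
th 28 tip -6.5 39.1 x5 turn [-0.0001  0.0106  0.0003] shift [ 0.007 -0.004  0.003]
th 32 tip -4.5 39.2 x5 turn [-0.      0.0105  0.    ] shift [-0.005  0.     0.003]
th 36 tip -2.4 39.5 x5 turn [0.     0.0105 0.    ] shift [-0.009 -0.    -0.   ]
```

```bash
python3 -c "
from h import *
theta(lo=186);E()
t=r.grab_frame('top');g=cv2.cvtColor(t['pixels'],6);print(g[160:236:2,310].tolist())"
```

```text
theta by column [np.float64(22.5), np.float64(23.0), np.float64(0.5), np.float64(1.5), np.float64(2.5), np.float64(3.0), np.float64(22.5), np.float64(23.0), np.float64(22.5)]
t 29.15 board pos mm [0.7 3.2 7.6] tilt 15.1 yaw_y -8.3 roll -0.1 F [-0.5 -0.4 -1. ] q [ 0.07  0.44  1.95 -0.12  0.5  -1.26]
TIP board mm -7.8 3.2 38.9
[174, 175, 173, 173, 174, 28, 37, 31, 31, 31, 65, 177, 176, 179, 155, 153, 169, 177, 95, 103, 104, 104, 103, 105, 104, 103, 103, 104, 90, 19, 43, 45, 43, 39, 40, 44, 32, 68]
```

Request:
{"op": "jog_arm", "data": {
  "motion": [0,0.0106,0,0.0,-0.004,0.003,1,0,0.0106,0,0.0,-0.004,0.003,1,0,0.0106,0,0.0,0,0.003,1,0,0.0106,0,0.0,0,0.003,1,0,0.0106,0,0.0,0,0.003,1,0,0.0105,0,-0.005,0,0.003,1,0,0.0105,0,-0.005,0,0.003,1,0,0.0105,0,-0.005,0,0.003,1,0,0.0105,0,-0.005,0,0.003,1,0,0.0105,0,-0.005,0,0.003,1]
}}

```text
time_s: 30.45
eef_pos: [0.5809, 0.0605, 0.007]
orientation: [0.072, 0.994, -0.006, 0.078]
wrist_force: [-0.2, 0.7, 1.2]
opening: 0.0003
gripper_force: 0.7
```

```bash
python3 -c "
from h import *
theta(lo=186)
t=r.grab_frame('top');g=cv2.cvtColor(t['pixels'],6);print(g[160:236:2,310].tolist())
wps([(36,6,None,-.3,5),(40,3,None,-.5,5)])"
```

```text
theta by column [np.float64(4.0), np.float64(29.0), np.float64(7.5), np.float64(8.5), np.float64(10.0), np.float64(10.0), np.float64(29.0), np.float64(29.5), np.float64(28.5)]
[176, 176, 177, 176, 177, 30, 35, 33, 35, 29, 65, 181, 147, 168, 181, 114, 116, 117, 119, 117, 117, 118, 121, 120, 128, 46, 37, 58, 68, 72, 79, 82, 86, 88, 93, 101, 113, 119]
t 30.55 board pos mm [0.5 2.9 6.9] tilt 9.0 yaw_y -8.3 roll -0.1 F [0.2 0.7 0.8] q [ 0.05  0.47  1.85 -0.05  0.67 -1.33]
TIP board mm -4.6 3.0 39.0
th 36 tip -2.5 39.3 x5 turn [-0.0002  0.0105  0.0003] shift [-0.008  0.001  0.001]
th 40 tip -0.5 39.3 x5 turn [ 0.      0.0105 -0.    ] shift [-0.006 -0.     0.003]
```

Request:
{"op": "jog_arm", "data": {
  "motion": [0,0.0105,0,-0.01,0,0.003,1,0,0.0105,0,-0.01,0,0.003,1,0,0.0105,0,-0.01,0,0.003,1,0,0.0105,0,-0.01,0,0.003,1,0,0.0105,0,-0.01,0,0.003,1,0,0.0105,0,-0.008,0,0.005,1,0,0.0105,0,-0.008,0,0.005,1,0,0.0105,0,-0.008,0,0.005,1,0,0.0105,0,-0.008,0,0.005,1]
}}

```text
time_s: 31.68
eef_pos: [0.5819, 0.0604, 0.0068]
orientation: [0.072, 0.997, -0.003, 0.031]
wrist_force: [-0.1, -0.0, 0.5]
opening: 0.0001
gripper_force: 0.1
```

```bash
sed -i 's/,k=np.arange(lo,236)/;k=np.arange(lo,236)/;s/k=np.arange(lo,236)/k=np.arange(lo,hi)/;s/lo=150)/lo=150,hi=236)/' h.py; python3 -c "
from h import *
theta(lo=184,hi=206)
t=r.grab_frame('top');g=cv2.cvtColor(t['pixels'],6);print(g[160:236:2,310].tolist())
wps([(44,1,None,-.5,5),(46,0,-34,-.5,5)])"
```

```text
theta by column [np.float64(27.5), np.float64(26.0), np.float64(27.0), np.float64(27.5), np.float64(28.0), np.float64(28.5), np.float64(30.0), np.float64(36.0), np.float64(31.0)]
[182, 182, 180, 181, 184, 25, 35, 37, 36, 19, 165, 147, 134, 135, 139, 64, 65, 74, 79, 83, 88, 89, 94, 101, 115, 123, 127, 119, 105, 96, 91, 88, 85, 77, 70, 59, 56, 44]
t 31.77 board pos mm [1.6 3.  6.9] tilt 3.6 yaw_y -8.3 roll -0.1 F [ 0.8  0.2 -0.3] q [ 0.04  0.5   1.77 -0.02  0.82 -1.37]
TIP board mm -0.5 3.1 39.3
th 44 tip 1.8 39.3 x5 turn [-0.0002  0.0091  0.0003] shift [-0.015 -0.001  0.002]
th 46 tip -3.2 45.5 x5 turn [ 0.      0.0035 -0.    ] shift [ 0.109 -0.    -0.126]
```

```bash
python3 -c "
from h import *
wps([(42,2,None,-1.5,4),(46,0,None,-1.5,5)])"
```

```text
t 31.77 board pos mm [1.6 3.  6.9] tilt 3.6 yaw_y -8.3 roll -0.1 F [ 0.8  0.2 -0.3] q [ 0.04  0.5   1.77 -0.02  0.82 -1.37]
TIP board mm -0.5 3.1 39.3
th 42 tip -0.0 38.6 x4 turn [-0.0003  0.0071  0.0003] shift [ 0.014 -0.001  0.019]
th 46 tip 2.2 38.5 x5 turn [ 0.     0.007 -0.   ] shift [-0.022  0.     0.002]
```

Request:
{"op": "jog_arm", "data": {
  "motion": [0,0.007,0,0.01,0,0.019,1,0,0.007,0,0.01,0,0.019,1,0,0.007,0,0.01,0,0.019,1,0,0.007,0,0.01,0,0.019,1,0,0.007,0,-0.022,0,0.002,1,0,0.007,0,-0.022,0,0.002,1,0,0.007,0,-0.022,0,0.002,1,0,0.007,0,-0.022,0,0.002,1,0,0.007,0,-0.022,0,0.002,1]
}}

```text
time_s: 32.9
eef_pos: [0.5827, 0.0603, 0.006]
orientation: [0.073, 0.997, -0.001, -0.0]
wrist_force: [0.6, 0.7, 1.2]
opening: -0.0002
gripper_force: 0.7
```

```bash
python3 -c "
from h import *
E()
t=r.grab_frame('top');g=cv2.cvtColor(t['pixels'],6)
for c in(300,310,320):print(c,g[150:200:2,c].tolist())
TH=[30,36,40,42,44,46,48,50,55]
print([(h,proj(t,[ST+U*f2b(a,150,h)[0]/1e3+[0,0,f2b(a,150,h)[1]/1e3] for a in(0,-12)]).round(1)[:,1].tolist()) for h in TH])"
```

```text
t 32.9 board pos mm [1.8 3.  6. ] tilt -0.0 yaw_y -8.3 roll -0.1 F [0.5 0.8 1.2] q [ 0.03  0.52  1.71 -0.    0.91 -1.39]
TIP board mm 1.9 3.1 38.5
300 [192, 194, 183, 182, 181, 182, 182, 181, 187, 62, 31, 152, 152, 74, 77, 85, 85, 84, 82, 81, 83, 81, 81, 83, 81]
310 [196, 198, 159, 191, 187, 185, 184, 184, 183, 186, 33, 44, 168, 59, 74, 79, 83, 90, 90, 95, 100, 112, 122, 128, 125]
320 [191, 193, 198, 168, 173, 174, 176, 178, 179, 179, 98, 33, 88, 63, 75, 80, 84, 90, 92, 95, 104, 114, 123, 128, 123]
[(30, [185.1, 189.1]), (36, [180.4, 183.9]), (40, [177.5, 180.7]), (42, [176.2, 179.2]), (44, [175.0, 177.8]), (46, [173.8, 176.5]), (48, [172.7, 175.2]), (50, [171.6, 174.0]), (55, [169.3, 171.3])]
```

```bash
python3 -c "
from h import *
wps([(47,0,-36,-.8,6),(47,0,-50,-.6,8)])"
```

```text
t 32.95 board pos mm [2.2 3.  6. ] tilt -0.0 yaw_y -8.3 roll -0.1 F [1.7 0.4 1.7] q [ 0.03  0.52  1.71 -0.    0.91 -1.39]
TIP board mm 2.2 3.1 38.5
th 47 tip -4.2 47.0 x6 turn [-0.0002 -0.      0.0002] shift [ 0.106 -0.    -0.142]
th 47 tip -13.6 57.4 x8 turn [0. 0. 0.] shift [ 0.118 -0.    -0.13 ]
```

Request:
{"op": "jog_arm", "data": {
  "motion": [0,0,0,0.106,0,-0.142,1,0,0,0,0.106,0,-0.142,1,0,0,0,0.106,0,-0.142,1,0,0,0,0.106,0,-0.142,1,0,0,0,0.106,0,-0.142,1,0,0,0,0.106,0,-0.142,1,0,0,0,0.118,0,-0.13,1,0,0,0,0.118,0,-0.13,1,0,0,0,0.118,0,-0.13,1,0,0,0,0.118,0,-0.13,1,0,0,0,0.118,0,-0.13,1,0,0,0,0.118,0,-0.13,1,0,0,0,0.118,0,-0.13,1,0,0,0,0.118,0,-0.13,1]
}}

```text
time_s: 34.7
eef_pos: [0.5667, 0.0626, 0.0249]
orientation: [0.073, 0.997, -0.001, -0.0]
wrist_force: [0.3, -0.6, -0.7]
opening: 0.0002
gripper_force: 0.3
```

```bash
cat >> h.py <<'E'
def toprow():
    t=r.grab_frame('top');g=cv2.cvtColor(t['pixels'],6)
    for c in(292,296,300,306):print(c,g[150:200:2,c].tolist())
E
python3 -c "
from h import *
toprow()
wps([(53,-1,-50,-.5,8),(59,-2,-50,-.5,8)])"
```

```text
292 [192, 185, 194, 185, 149, 187, 182, 181, 155, 32, 30, 30, 76, 130, 154, 161, 53, 68, 75, 81, 78, 79, 76, 74, 68]
296 [189, 170, 171, 175, 177, 180, 181, 185, 195, 37, 26, 153, 155, 156, 159, 168, 54, 63, 64, 54, 48, 43, 49, 55, 62]
300 [190, 190, 180, 180, 180, 179, 179, 179, 183, 60, 28, 149, 157, 154, 154, 156, 151, 47, 49, 64, 83, 86, 83, 83, 81]
306 [194, 193, 170, 183, 182, 185, 183, 185, 188, 126, 30, 115, 169, 142, 143, 148, 107, 61, 73, 78, 83, 87, 91, 95, 99]
t 34.75 board pos mm [-14.4   3.   25. ] tilt -0.0 yaw_y -8.3 roll -0.1 F [ 1.2 -0.7  0.4] q [ 0.04  0.48  1.73 -0.    0.93 -1.39]
TIP board mm -14.4 3.0 57.5
th 53 tip -8.5 59.5 x8 turn [-0.0002  0.0021  0.0002] shift [-0.066 -0.    -0.025]
th 59 tip -3.3 61.0 x8 turn [ 0.      0.0022 -0.    ] shift [-0.057 -0.    -0.02 ]
```

Request:
{"op": "jog_arm", "data": {
  "motion": [0,0.002,0,-0.066,0,-0.025,1,0,0.002,0,-0.066,0,-0.025,1,0,0.002,0,-0.066,0,-0.025,1,0,0.002,0,-0.066,0,-0.025,1,0,0.002,0,-0.066,0,-0.025,1,0,0.002,0,-0.066,0,-0.025,1,0,0.002,0,-0.066,0,-0.025,1,0,0.002,0,-0.066,0,-0.025,1,0,0.002,0,-0.057,0,-0.02,1,0,0.002,0,-0.057,0,-0.02,1,0,0.002,0,-0.057,0,-0.02,1,0,0.002,0,-0.057,0,-0.02,1,0,0.002,0,-0.057,0,-0.02,1,0,0.002,0,-0.057,0,-0.02,1,0,0.002,0,-0.057,0,-0.02,1,0,0.002,0,-0.057,0,-0.02,1]
}}

```text
time_s: 36.75
eef_pos: [0.5767, 0.0612, 0.0283]
orientation: [0.073, 0.997, 0.001, -0.016]
wrist_force: [1.9, -0.8, 0.6]
opening: 0.0001
gripper_force: 0.6
```

```bash
python3 -c "
from h import *
toprow()
wps([(64,-3,-50,-.5,8),(69,-4,-50,-.5,8)])
t=r.grab_frame('top');print([(h,proj(t,[ST+V*.018+U*f2b(a,150,h)[0]/1e3+[0,0,f2b(a,150,h)[1]/1e3] for a in(0,-12)]).round(1).tolist()) for h in(48,55,60,65,70,80,90)])"
```

```text
292 [193, 187, 198, 186, 151, 188, 185, 184, 157, 45, 35, 24, 32, 34, 83, 45, 43, 52, 51, 41, 29, 33, 22, 18, 21]
296 [192, 171, 176, 177, 179, 184, 184, 188, 130, 42, 71, 78, 84, 84, 87, 82, 85, 87, 84, 87, 86, 82, 85, 84, 80]
300 [192, 195, 183, 182, 183, 181, 181, 181, 155, 59, 77, 80, 85, 86, 85, 80, 79, 80, 79, 65, 56, 53, 40, 44, 47]
306 [195, 196, 172, 185, 186, 185, 186, 186, 194, 100, 67, 75, 82, 84, 89, 89, 89, 97, 109, 105, 96, 74, 71, 70, 69]
t 36.8 board pos mm [-3.9  3.  28.3] tilt -1.8 yaw_y -8.3 roll -0.1 F [ 1.6 -0.2  0.3] q [ 0.03  0.5   1.67  0.01  1.   -1.4 ]
TIP board mm -2.9 3.1 60.8
th 64 tip 1.1 61.8 x8 turn [-0.0002  0.0025  0.0002] shift [-0.041 -0.    -0.015]
th 69 tip 5.6 62.2 x8 turn [-0.      0.0022  0.    ] shift [-0.049 -0.    -0.008]
[(48, [[308.5, 171.7], [308.4, 174.2]]), (55, [[308.5, 168.4], [308.5, 170.3]]), (60, [[308.5, 166.6], [308.6, 168.1]]), (65, [[308.4, 165.3], [308.5, 166.3]]), (70, [[308.3, 164.4], [308.4, 165.0]]), (80, [[307.8, 164.0], [308.0, 163.8]]), (90, [[307.1, 165.4], [307.4, 164.3]])]
```

Request:
{"op": "jog_arm", "data": {
  "motion": [0,0.0025,0,-0.041,0,-0.015,1,0,0.0025,0,-0.041,0,-0.015,1,0,0.0025,0,-0.041,0,-0.015,1,0,0.0025,0,-0.041,0,-0.015,1,0,0.0025,0,-0.041,0,-0.015,1,0,0.0025,0,-0.041,0,-0.015,1,0,0.0025,0,-0.041,0,-0.015,1,0,0.0025,0,-0.041,0,-0.015,1,0,0.0022,0,-0.049,0,-0.008,1,0,0.0022,0,-0.049,0,-0.008,1,0,0.0022,0,-0.049,0,-0.008,1,0,0.0022,0,-0.049,0,-0.008,1,0,0.0022,0,-0.049,0,-0.008,1,0,0.0022,0,-0.049,0,-0.008,1,0,0.0022,0,-0.049,0,-0.008,1,0,0.0022,0,-0.049,0,-0.008,1]
}}

```text
time_s: 38.85
eef_pos: [0.5839, 0.0601, 0.0298]
orientation: [0.073, 0.997, 0.002, -0.035]
wrist_force: [0.9, 0.2, 0.6]
opening: -0.0002
gripper_force: 0.5
```

```bash
python3 -c "
from h import *
wps([(74,-5,-50,-.5,8),(79,-6,-50,-.5,8)])
f=r.grab_frame('scene');q=proj(f,[ST+V*.053+U*f2b(0,150,h)[0]/1e3+[0,0,f2b(0,150,h)[1]/1e3] for h in(60,65,70,75,80,85,90)]);print(q.round(1).tolist())
cv2.imwrite('pics/s8.png',cv2.resize(f['pixels'][140:280,210:370],(800,600),interpolation=2)[:, :])"
```

```text
t 38.85 board pos mm [ 3.1  3.  29.8] tilt -4.0 yaw_y -8.3 roll -0.1 F [0.9 0.3 0.6] q [ 0.02  0.52  1.62  0.01  1.06 -1.41]
TIP board mm 5.4 3.0 62.2
th 74 tip 10.1 62.2 x8 turn [-0.0002  0.0021  0.0002] shift [-0.052  0.    -0.005]
th 79 tip 14.6 61.8 x8 turn [0.     0.0022 0.    ] shift [-0.05  -0.    -0.001]
[[248.6, 175.4], [247.4, 177.6], [246.5, 180.1], [245.9, 183.0], [245.6, 186.2], [245.6, 189.6], [245.8, 193.3]]
```

Request:
{"op": "jog_arm", "data": {
  "motion": [0,0.0021,0,-0.052,0,-0.005,1,0,0.0021,0,-0.052,0,-0.005,1,0,0.0021,0,-0.052,0,-0.005,1,0,0.0021,0,-0.052,0,-0.005,1,0,0.0021,0,-0.052,0,-0.005,1,0,0.0021,0,-0.052,0,-0.005,1,0,0.0021,0,-0.052,0,-0.005,1,0,0.0021,0,-0.052,0,-0.005,1,0,0.0022,0,-0.05,0,0,1,0,0.0022,0,-0.05,0,0,1,0,0.0022,0,-0.05,0,0,1,0,0.0022,0,-0.05,0,0,1,0,0.0022,0,-0.05,0,0,1,0,0.0022,0,-0.05,0,0,1,0,0.0022,0,-0.05,0,0,1,0,0.0022,0,-0.05,0,0,1]
}}

```text
time_s: 40.9
eef_pos: [0.5919, 0.059, 0.0294]
orientation: [0.072, 0.996, 0.003, -0.052]
wrist_force: [0.4, -0.1, 0.5]
opening: -0.0004
gripper_force: 0.0
```

```bash
python3 -c "
from h import *
wps([(84,-6,-50,-.5,8),(88,-6,-50,-.5,7),(92,-6,-50,-.5,7)])
f=r.grab_frame('scene');g=cv2.cvtColor(f['pixels'],6);print(g[168:204:2,238:262:3].tolist())"
```

```text
t 40.9 board pos mm [11.2  3.  29.4] tilt -6.0 yaw_y -8.3 roll -0.1 F [ 0.4 -0.   0.5] q [ 0.02  0.55  1.58  0.02  1.12 -1.42]
TIP board mm 14.6 3.1 61.8
th 84 tip 19.1 61.2 x8 turn [-0.0002  0.      0.0002] shift [-0.057 -0.001  0.001]
th 88 tip 22.7 60.4 x7 turn [0. 0. 0.] shift [-0.052  0.     0.006]
th 92 tip 26.2 59.4 x7 turn [0. 0. 0.] shift [-0.051 -0.     0.009]
[[177, 183, 187, 184, 183, 179, 178, 179], [177, 181, 183, 182, 178, 180, 178, 178], [178, 179, 181, 183, 179, 178, 179, 181], [177, 181, 180, 181, 181, 180, 179, 179], [175, 180, 182, 182, 184, 183, 174, 167], [175, 181, 182, 186, 185, 175, 163, 164], [178, 180, 182, 181, 175, 172, 165, 160], [175, 181, 178, 174, 171, 172, 166, 163], [177, 177, 169, 164, 170, 173, 174, 167], [171, 168, 169, 160, 168, 169, 175, 172], [169, 162, 173, 164, 161, 165, 172, 165], [171, 162, 166, 173, 165, 164, 150, 139], [150, 165, 161, 170, 168, 148, 157, 169], [172, 177, 166, 159, 143, 164, 177, 175], [175, 182, 161, 96, 78, 173, 176, 180], [143, 175, 106, 30, 38, 136, 177, 177], [55, 129, 135, 31, 24, 71, 166, 177], [12, 28, 109, 99, 27, 32, 113, 177]]
```

Request:
{"op": "jog_arm", "data": {
  "motion": [0,0,0,-0.05,0,0.001,1,0,0,0,-0.05,0,0.001,1,0,0,0,-0.05,0,0.001,1,0,0,0,-0.05,0,0.001,1,0,0,0,-0.05,0,0.001,1,0,0,0,-0.05,0,0.001,1,0,0,0,-0.05,0,0.001,1,0,0,0,-0.05,0,0.001,1,0,0,0,-0.05,0,0.001,1,0,0,0,-0.05,0,0.006,1,0,0,0,-0.05,0,0.006,1,0,0,0,-0.05,0,0.006,1,0,0,0,-0.05,0,0.006,1,0,0,0,-0.05,0,0.006,1,0,0,0,-0.05,0,0.006,1,0,0,0,-0.05,0,0.006,1,0,0,0,-0.05,0,0.006,1,0,0,0,-0.05,0,0.006,1]
}}

```text
time_s: 43.2
eef_pos: [0.6007, 0.0577, 0.0279]
orientation: [0.072, 0.996, 0.003, -0.052]
wrist_force: [0.1, -0.2, 0.1]
opening: -0.0001
gripper_force: 0.0
```

```bash
python3 -c "
from h import *
E()
f=r.grab_frame('scene');g=cv2.cvtColor(f['pixels'],6);print(g[168:204:2,238:262:3].tolist())
h=cv2.cvtColor(f['pixels'],40)
for sl in (0,10,20):
  print(sl,'lying: toe L,R; corner L',proj(f,[ST+V*y/1e3+U*f2b(x,z,90,sl)[0]/1e3+[0,0,f2b(x,z,90,sl)[1]/1e3] for x,y,z in((-70,53,0),(-70,-47,0),(0,53,0),(-12,53,150),(0,53,150))]).round(1).tolist())"
```

```text
t 43.2 board pos mm [20.1  3.  27.9] tilt -6.0 yaw_y -8.3 roll -0.1 F [ 0.2 -0.2  0.1] q [ 0.02  0.56  1.56  0.02  1.13 -1.42]
TIP board mm 23.5 3.1 60.2
[[177, 184, 186, 184, 181, 177, 176, 177], [176, 179, 186, 182, 181, 177, 177, 177], [174, 181, 181, 182, 182, 180, 177, 182], [178, 178, 179, 181, 184, 179, 177, 177], [173, 179, 180, 184, 185, 183, 177, 166], [175, 180, 183, 183, 183, 177, 164, 162], [178, 178, 181, 181, 171, 171, 165, 162], [177, 179, 181, 172, 171, 174, 169, 163], [179, 179, 167, 164, 165, 175, 175, 166], [171, 166, 168, 165, 164, 167, 175, 171], [168, 163, 169, 167, 163, 168, 169, 164], [169, 165, 165, 173, 165, 165, 151, 140], [148, 168, 163, 171, 171, 150, 158, 170], [173, 178, 165, 160, 145, 166, 177, 175], [176, 180, 159, 93, 79, 174, 180, 179], [145, 177, 107, 26, 39, 134, 177, 174], [53, 131, 135, 32, 27, 70, 167, 176], [9, 30, 116, 98, 29, 28, 107, 176]]
0 lying: toe L,R; corner L [[284.8, 212.8], [322.8, 191.0], [285.0, 234.2], [245.5, 189.7], [245.8, 193.3]]
10 lying: toe L,R; corner L [[287.8, 215.8], [325.9, 193.8], [287.8, 237.2], [247.9, 192.2], [248.2, 195.8]]
20 lying: toe L,R; corner L [[290.9, 218.9], [329.0, 196.6], [290.7, 240.2], [250.4, 194.8], [250.7, 198.4]]
```

Request:
{"op": "jog_arm", "data": {
  "motion": [0,0,0,0,0,-0.5,1,0,0,0,0,0,-1,1,0,0,0,0,0,-2,1,0,0,0,0,0,-3,1,0,0,0,0,0,-4,1,0,0,0,0,0,-4,1,0,0,0,4,0,-4,1,0,0,0,5,-3,0,1,0,0,0,5,-4,0,1,0,0,0,3,-4,0,1,0,0,0,0,-4,0,1,0,0,0,0,-4,0,1,0,0,0,0,0,0,1]
}}

```text
time_s: 44.88
eef_pos: [0.4262, -0.1097, 0.2307]
orientation: [0.074, 0.996, 0.003, -0.051]
wrist_force: [0.5, 0.8, 0.1]
opening: 0.0001
gripper_force: 0.0
```

```bash
python3 -c "
from h import *
E()
f=r.grab_frame('scene');t=r.grab_frame('top')
a=cv2.resize(f['pixels'][150:270,230:350],(400,480),interpolation=2);b=cv2.resize(t['pixels'][140:260,250:350],(400,480),interpolation=2)
cv2.imwrite('pics/s9.png',np.hstack([a,b]))"
```

```text
t 44.88 board pos mm [-128.1 -188.1  230.7] tilt -5.9 yaw_y -8.5 roll -0.1 F [0.4 0.9 0.1] q [-0.33  0.15  1.64 -0.02  1.45 -1.75]
TIP board mm -124.8 -188.0 263.0
```

View pics/s9.png

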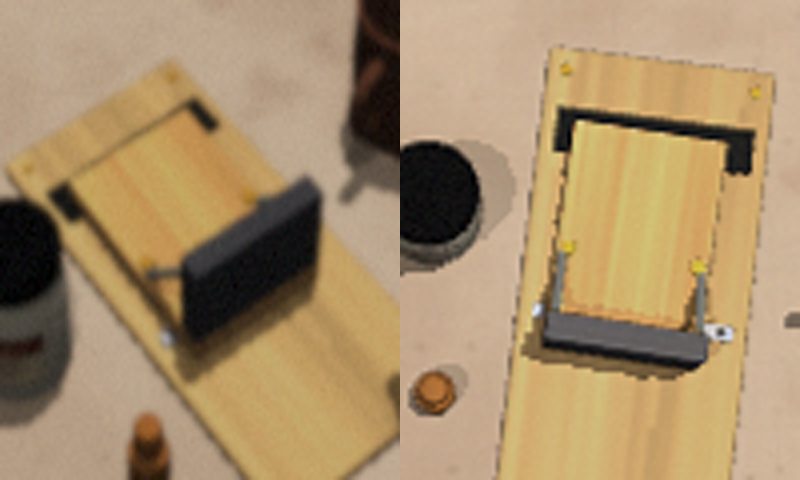

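The former lies flat on its back across the strip and the rest with its foot up. Its far edge runs from crop (572,122) to (728,140), over the rest. The jar and stamp have not moved. I'll check squareness once.

```bash
python3 -c "
from h import *
t=r.grab_frame('top')
P=onz(t,[(250+(x-400)/4,140+y/4) for x,y in((572,122),(728,140),(572,122))],.023);b=np.c_[(P-ST)@U,(P-ST)@V]*1e3
print('far end',b.round(1),'yaw',np.degrees(np.arctan2(-(b[0,0]-b[1,0]),b[0,1]-b[1,1])).round(2))
P=onz(t,[(250+(x-400)/4,140+y/4) for x,y in((545,345),(703,366))],.081);b=np.c_[(P-ST)@U,(P-ST)@V]*1e3
print('foot bottom face at toe',b.round(1),'yaw',np.degrees(np.arctan2(-(b[0,0]-b[1,0]),b[0,1]-b[1,1])).round(2))
P=onz(t,[(250+(x-400)/4,140+y/4) for x,y in((572,122),(728,140))],.011);print(((P-ST)@U*1e3).round(1))
h=cv2.cvtColor(t['pixels'],40)
"
```

```text
far end [[126.2  53.1]
 [127.3 -48.2]
 [126.2  53.1]] yaw 0.61
foot bottom face at toe [[-24.9  54.1]
 [-25.5 -42.4]] yaw -0.35
[128.8 129.9]
```

It is square and stable, but it slipped about 24 mm back, leaving only 16 mm on the rest. I'll nudge it gently forward with one finger low on the foot's underside so it lies well across both.

```bash
python3 -c "
from h import *
tgt(-60,3,125,4,0,5)"
```

```text
t 45.02 board pos mm [-128.3 -185.4  230.1] tilt -5.9 yaw_y -8.3 roll -0.0 F [ 0.7  0.4 -0.6] q [-0.32  0.15  1.64 -0.02  1.45 -1.75]
TIP board mm -124.9 -185.4 262.4
turn/row [-0.0001 -0.0347  0.0002] shift/row cm [-1.692  3.768  2.587] Trel [  97.3  176.1 -137.5]
```

Request:
{"op": "jog_arm", "data": {
  "motion": [0,-0.035,0,-1.7,4.7,1,1,0,-0.035,0,-1.7,4.7,1,1,0,-0.035,0,-1.7,4.7,2,1,0,-0.035,0,-1.7,4.7,3,1,0,-0.035,0,-1.0,0,4,1,0,0,0,0,0,0,1]
}}

```text
time_s: 45.78
eef_pos: [0.5261, 0.069, 0.1137]
orientation: [0.071, 0.997, -0.003, 0.031]
wrist_force: [-0.3, 0.4, -0.4]
opening: 0.0002
gripper_force: 0.0
```

```bash
python3 -c "
from h import *
tgt(-56,3,26,4,0,5)"
```

```text
t 45.77 board pos mm [-55.4   3.3 113.7] tilt 3.6 yaw_y -8.1 roll -0.1 F [-0.3  0.4 -0.4] q [ 0.06  0.3   1.77 -0.02  1.02 -1.36]
TIP board mm -57.4 3.4 146.1
turn/row [-0.0004 -0.0014  0.001 ] shift/row cm [ 0.117 -0.     2.399] Trel [   1.6   -0.6 -120.1]
```

Request:
{"op": "jog_arm", "data": {
  "motion": [0,0,0,0.12,0,2.4,1,0,0,0,0.12,0,2.4,1,0,0,0,0.12,0,2.4,1,0,0,0,0.12,0,2.4,1,0,0,0,0.12,0,2.4,1,0,0,0,-0.36,0,0.025,1,0,0,0,-0.36,0,0.025,1,0,0,0,-0.36,0,0.025,1,0,0,0,-0.36,0,0.025,1,0,0,0,-0.25,0,0.015,1,0,0,0,-0.18,0,0.01,1,0,0,0,-0.18,0,0.01,1,0,0,0,-0.18,0,0.01,1,0,0,0,-0.18,0,0.01,1,0,0,0,-0.18,0,0.01,1,0,0,0,-0.18,0,0.01,1]
}}

```text
time_s: 47.78
eef_pos: [0.5595, 0.0626, -0.0037]
orientation: [0.072, 0.997, -0.003, 0.035]
wrist_force: [-1.0, -0.1, -1.5]
opening: 0.0002
gripper_force: 0.8
```

```bash
python3 -c "
from h import *
E();t=r.grab_frame('top');g=cv2.cvtColor(t['pixels'],6)
for c in(297,304,310,316,322):print(c,g[150:186:2,c].tolist())"
```

```text
t 47.77 board pos mm [-21.4   1.9  -3.7] tilt 4.0 yaw_y -8.3 roll -0.1 F [-1.  -0.3 -1.5] q [ 0.05  0.49  1.83 -0.02  0.75 -1.36]
TIP board mm -23.7 2.0 28.7
297 [183, 169, 176, 178, 182, 181, 184, 182, 185, 189, 191, 192, 191, 190, 188, 189, 187, 187]
304 [185, 190, 176, 176, 178, 176, 179, 179, 182, 169, 182, 180, 179, 178, 175, 177, 178, 177]
310 [187, 192, 152, 181, 181, 177, 174, 176, 178, 168, 187, 185, 186, 186, 187, 188, 187, 188]
316 [188, 189, 194, 172, 174, 175, 176, 176, 177, 177, 185, 193, 192, 192, 189, 187, 187, 188]
322 [181, 183, 190, 164, 174, 176, 177, 175, 176, 181, 98, 187, 182, 180, 178, 176, 177, 176]
```

Request:
{"op": "jog_arm", "data": {
  "motion": [0,0,0,-0.18,0,0.01,1,0,0,0,-0.18,0,0.01,1,0,0,0,-0.1,0,0.005,1,0,0,0,0.3,0,-0.02,1,0,0,0,1.2,0,-0.1,1,0,0,0,1.5,0,-0.1,1,0,0,0,0,0,-3,1,0,0,0,0,0,-5,1,0,0,0,0,0,-5,1,0,0,0,0,0,-5,1,0,0,0,2,-3,-3,1,0,0,0,2,-5,0,1,0,0,0,2,-5,0,1,0,0,0,0,-5,0,1,0,0,0,0,0,0,1]
}}

```text
time_s: 49.7
eef_pos: [0.4327, -0.1031, 0.202]
orientation: [0.075, 0.997, -0.004, 0.035]
wrist_force: [0.6, 0.3, 1.1]
opening: -0.0002
gripper_force: 0.0
```

```bash
python3 -c "
from h import *
E();t=r.grab_frame('top');h=cv2.cvtColor(t['pixels'],40)
m=np.zeros(h.shape[:2],np.uint8);m[205:245,270:345]=((h[205:245,270:345,1]<90)&(h[205:245,270:345,2]<110))
n,l,s,c=cv2.connectedComponentsWithStats(m);i=1+s[1:,4].argmax();ys,xs=np.where(l==i)
w=onz(t,np.c_[xs,ys],.081);b=(np.c_[(w-ST)@U,(w-ST)@V]*1e3).astype(np.float32);print('foot toe',s[i],cv2.minAreaRect(b))
m[:]=0;m[160:190,270:345]=(h[160:190,270:345,2]<60);print('rest dark px',[(c,int(m[:,c].sum())) for c in range(288,338,4)])
for n_,f in(('top',t),):
    q=proj(f,[ST+U*x/1e3+V*50/1e3+[0,0,.023] for x in(126,130,135,138,140,142)]);print(q.round(1).tolist())
"
```

```text
t 49.7 board pos mm [-122.7 -180.6  202. ] tilt 4.1 yaw_y -8.6 roll -0.1 F [0.5 0.4 1.1] q [-0.34  0.08  1.8   0.01  1.19 -1.76]
TIP board mm -125.0 -180.5 234.5
foot toe [285 209  43  18 373] ((-2.1634016036987305, 8.234264373779297), (103.62120056152344, 29.14116096496582), 83.91557312011719)
rest dark px [(288, 0), (292, 5), (296, 0), (300, 0), (304, 0), (308, 0), (312, 0), (316, 0), (320, 0), (324, 0), (328, 0), (332, 10), (336, 11)]
[[294.2, 170.7], [294.4, 169.2], [294.6, 167.3], [294.8, 166.2], [294.8, 165.4], [294.9, 164.7]]
```

```bash
python3 -c "
from h import *
t=r.grab_frame('top');g=cv2.GaussianBlur(cv2.cvtColor(t['pixels'],6),(3,3),0).astype(float)
for nm,lo,hi,sg,z in(('foot front edge(bright->dark)',212,236,-1,.081),('foot rear edge(dark->bright)',216,242,1,.081)):
    P=[]
    for c in range(291,325):
        k=np.arange(lo,hi);d=sg*(g[k+1,c]-g[k-1,c]);i=d.argmax();P.append((c,k[i]))
    w=onz(t,P,z);b=np.c_[(w-ST)@U,(w-ST)@V]*1e3;k=np.polyfit(b[:,1],b[:,0],1)
    for _ in range(4): m=abs(b[:,0]-np.polyval(k,b[:,1]))<3;k=np.polyfit(b[m,1],b[m,0],1)
    print(nm,m.sum(),'x mid',np.polyval(k,5).round(1),'yaw',-np.degrees(np.arctan(k[0])).round(2))
P=[]
for c in range(297,326):
    k=np.arange(158,176);col=t['pixels'][:,c].astype(float);P.append((c,g[k,c].round().tolist()[5:14]))
print(P[::6])
"
```

```text
foot front edge(bright->dark) 33 x mid -7.9 yaw -0.51
foot rear edge(dark->bright) 27 x mid -23.8 yaw -0.51
[(297, [175.0, 169.0, 162.0, 172.0, 182.0, 182.0, 181.0, 182.0, 182.0]), (303, [170.0, 170.0, 168.0, 167.0, 173.0, 177.0, 177.0, 176.0, 176.0]), (309, [175.0, 174.0, 174.0, 175.0, 178.0, 179.0, 179.0, 180.0, 180.0]), (315, [168.0, 168.0, 169.0, 167.0, 169.0, 177.0, 182.0, 183.0, 183.0]), (321, [166.0, 166.0, 167.0, 167.0, 165.0, 164.0, 173.0, 179.0, 178.0])]
```

```bash
python3 -c "
from cell import r
print(r.hand_in())"
```

```text
the job is handed in; nothing more can be done
None
```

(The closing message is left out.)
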